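# Pin the catch box shut

## Robot

A 7-joint arm with a two-finger parallel gripper is mounted at the origin on the work surface. World frame = base frame: x ahead of the robot, y to its left, z up, the work surface at z = 0. Lengths are in m, angles in rad, forces in N, time in s.
With the tool pointing down it reaches from about 0.425 to 0.925 m from the base axis. Payload 6.8 kg.
Tool frame: the origin (TCP) lies midway between the tips of the shut fingers; the grasp point (between the pads) lies 19 mm behind it; z points along the fingers, y is the direction in which the jaws open and shut (so a half turn about z gives the same grasp; the last joint's range is limited). The gripper opens to 85 mm and grips with 20 to 120 N. Pads are 22 mm wide; open, the fingers measure 114 mm over their backs; the gripper's body (76 mm by 85 mm) begins 54 mm behind the grasp point. The pads swing forward as they close: fully open they stand 13 mm farther back than shut.
Start: joints at [-1.321, 0.477, 0.022, 1.555, -0.011, 1.109, -0.083], TCP at [0.236, 0.632, 0.206] pointing down, gripper open.
Joint ranges: [-2.96, 2.96], [-0.34, 2.1], [-1.41, 1.46], [0.24, 2.44], [-1.37, 4.51], [0.17, 1.92], [-2.96, 2.96]. Speed limits (rad/s): [2.39, 2.39, 3.14, 3.14, 3.14, 3.14, 3.14].

## Interface

Orientations are given as a unit quaternion [w, x, y, z].
In Python, from station import * gives the robot as it stands. The module is installed in compiled form; this text tells all that it offers.
- The arm moves only by the tool jog_arm, never from a script. Its arguments are lists of equal length, an entry for each row: "dp": the shift along the tool's x, y, z in units of 25 mm (1.0 is 25 mm), a list of three; "angular": the turn, a rotation vector about the tool's x, y, z in units of 5 degrees (1.0 is 5 degrees), a list of three; "claw": the finger opening in mm, from 0 to 85.4. A call has exactly 5 rows; each row is the pose to reach, as a shift and turn from the pose commanded when the call began, along the tool's axes at that moment; what a row does not reach only later rows make up. A row lasts 1/10 s, in which the tool goes at most 50 mm and 8.59 degrees, less where a joint would pass 70% of its speed; a pose out of reach is approached as far as the arm can. A call with a gripper value outside its range is refused whole. The fingers move at their own pace and stop on an object; "grip_force" is the grip in N (left out, the last holds). Time passes only in rows, so rows that repeat a pose let the fingers close, or fill a call up. It gives the time, the measured TCP pose, the force and the opening at its end, in the units of the state.
- get_obs(): the state, without advancing time (a new reading comes with each control period).
- read_camera(name): name is "scene" or "top"; returns a dict with "pixels" (400x640x3 uint8, blue, green, red), "camera_matrix" (3x3 intrinsics, pixels), "rvec" (rotation vector, rad) and "tvec" (3), from world to camera coordinates, as OpenCV has them. Camera axes: x right, y down, z forward; pixel columns grow to the right and rows downward; lengths in m; the calibration is good to about 2 mm. A picture is of the moment at which its call begins. There is no depth.
- hand_in(): hands the job in, once; it reports no verdict.
The state is a dict: "t": time; "q": joint angles; "joint_vel": joint speeds; "joint_torque": joint torques, N m; "eef_pos": TCP position; "tool_rot": TCP orientation; "contact_force": force on the tool from outside, world axes, zero at the start; "torque": the same for the moment, N m; "gripper_width": opening from 0.0 (shut) to 1.0 (fully open).
Only numpy, scipy, OpenCV 4.12 (cv2) and the standard library are available. Lean on these libraries where they do the work, as an engineer would, in place of code of your own. Each camera call takes 0.05 s, during which the arm holds its last target.

## Task

The puzzle pieces are all down the chute, so lock up the tin catch box: press its lid fully shut, then swing the hasp plate down until it is fully home over the staple, and drop the retaining pin from its wooden rest through the staple's eye until its collar sits on the eye, then let go. Leave the brass tray, tweezer case and glass prism where they are.

Things in the scene. Friction and masses are not known exactly. Their poses are not given: they have to be found in the camera images.
- box: Fixed tin box 136 (its x) x 200 (y) x 90 high; its front (+x face, at x = 68) bears the staple and looks away from the robot, turned up to 20 degrees. Origin: centre of the underside, z up. On its +y side, behind the front face, a wooden chute (x -52 to 28, from y 100) and a sloping zinc-lined board (x -107 to 83, y 205 to 470, rising to 210 high). Lid top when shut: 97 above the table.
- lid (a joint): Angle of the tin lid, rad: 0 = shut, level; grows as it opens. Starts 0.35 to 0.8. Hinge line along the box's y at box x = -68, z = 91 mm (rear top edge, nearest the robot). Lid: 137 mm from hinge to front edge, 204 wide, 6 thick. Stiff, stays where left; 1 to 3 N down near its front edge shuts it.
- lid_edge (a point): Middle of the lid's front top edge (moves with the lid).
- hasp (a joint): Hasp plate's angle to the lid, rad: with the lid shut, 0 = hanging down the box front, fully home; 1.57 = straight out level; more = leaning up. Starts 1.7 to 2.3. Stiff, stays where left; 1 to 2 N moves it. Hinge line along box y on the lid's front edge: box x = 71.5, z = 94 mm with the lid shut.
- hasp_tip (a point): Middle of the hasp plate's free edge, 62 mm from its hinge line. Flat dark steel plate, 110 wide along box y, 4 thick; in its middle a slot 34 wide, 26 to 50 mm from the hinge, passes over the staple. Push on the solid wings beside the slot (17 to 55 mm either side of the middle), clear of the staple.
- eye (a point): Centre of the staple's eye, level with its upper face: a level square steel loop projecting 32 mm from the middle of the box front, 6 mm thick, 26 mm wide outside, upright square hole 14 x 14 mm, sides along the box's x and y. 63 mm above the table, 87 mm in front of the box's centre.
- pin: Loose retaining pin, about 60 g, standing upright in the hole of its rest. Steel shank 8 mm thick, 45 mm long with a tapered foot, below a round steel collar 22 mm across and 5 mm thick; above the collar a round dark wooden handle 18 mm across and 50 mm tall (from 5 to 55 mm above the origin). Origin: centre of the collar's underside, z along the handle.
- rest: Fixed pine block 70 x 70 x 52 high with an upright hole in the middle, in which the pin stands (its collar on the block's top). Origin: centre of the underside.
- tray: Oval brass tray 210 x 110 x 12, bystander. Origin: centre of the underside, long axis x.
- case: Plastic tweezer case 120 x 28 x 16, bystander. Origin: centre of the underside, long axis x.
- prism: Glass prism paperweight, 70 long, 44 wide, 38 high, triangular, ridge up, bystander. Origin: centre of the underside, long axis x.
There are look-alikes about, which are no part of the job. What is shaped like the pin but turquoise is not meant.

How it is judged:
By the outcome, as a careful person would: the job done as asked, in the order asked, and still so for the second after the job is handed in, with the robot touching nothing.
It also fails if it takes over 67 s, if anything falls off the work surface, if the arm or the gripper's body presses on something with over 40 N, if the wrist force passes 120 N, or if a joint passes its speed limit or range.

## Working session

There is one attempt and no reset: what is moved stays moved. The work goes in short steps, Python scripts to look and compute and a tool call to move; the robot and the scene stay as the last step left them, time stands still between calls to the robot, and variables do not carry over. Pictures are saved under pics/ and viewed, and the job is handed in when it is done.

Besides the shell and the picture viewer there is one more tool, called after ">>>" in YAML: its name, and indented under it one key for each argument. jog_arm: Moves the arm, as the interface text tells. Its arguments: {"type":"object","properties":{"dp":{"type":"array","items":{"type":"array","items":{"type":"number"}}},"angular":{"type":"array","items":{"type":"array","items":{"type":"number"}}},"claw":{"type":"array","items":{"type":"number"}},"grip_force":{"type":"number"}},"required":["dp","angular","claw"]}

```bash
mkdir -p pics; cat > h.py <<'E'
from station import *
import numpy as np, cv2
def cam(n,save=None):
    c=read_camera(n); 
    if save: cv2.imwrite('pics/'+save+'.png',c['pixels'])
    return c
def ray(c,u,v):
    R,_=cv2.Rodrigues(np.array(c['rvec'],float)); t=np.array(c['tvec'],float).ravel()
    d=R.T@np.linalg.inv(np.array(c['camera_matrix']))@np.array([u,v,1.]); o=-R.T@t
    return o,d/np.linalg.norm(d)
def onz(c,u,v,z):
    o,d=ray(c,u,v); return o+d*(z-o[2])/d[2]
def proj(c,P):
    p,_=cv2.projectPoints(np.array(P,float).reshape(-1,3),np.array(c['rvec'],float),np.array(c['tvec'],float),np.array(c['camera_matrix']),None); return p.reshape(-1,2)
def tri(c1,p1,c2,p2):
    o1,d1=ray(c1,*p1);o2,d2=ray(c2,*p2)
    A=np.stack([d1,-d2],1); s=np.linalg.lstsq(A,o2-o1,rcond=None)[0]
    a=o1+s[0]*d1;b=o2+s[1]*d2
    return (a+b)/2,np.linalg.norm(a-b)
E
python3 - <<'E'
from h import *
import pickle
a=cam('scene','s0');b=cam('top','t0')
pickle.dump((a,b),open('c0.pkl','wb'))
for c in (a,b): print(c['camera_matrix'],ray(c,320,200))
print(get_obs())
E
```

```text
[[513.19768528   0.         314.39852682]
 [  0.         513.19768528 206.15143947]
 [  0.           0.           1.        ]] (array([ 1.31747163, -0.11084978,  0.61129494]), array([-0.81005208, -0.01259682, -0.58622261]))
[[415.62783437   0.         317.98448481]
 [  0.         415.62783437 202.01479936]
 [  0.           0.           1.        ]] (array([ 0.51261963, -0.12980767,  0.82028471]), array([ 0.12854177, -0.01794302, -0.99154176]))
{'t': 0.1, 'q': array([-1.32111212,  0.47776309,  0.0223447 ,  1.55634303, -0.01147863,
        1.1092657 , -0.08311788]), 'joint_vel': array([ 0.00218744, -0.0019664 ,  0.00028237, -0.00179601, -0.00090423,
       -0.00033393, -0.00098739]), 'joint_torque': array([ 4.49601357e-03, -5.97759569e+01,  1.61367472e+00, -2.81955707e+01,
        1.28245982e-02,  5.06257304e-03,  1.75290370e-05]), 'eef_pos': array([0.23620772, 0.631722  , 0.20549642]), 'tool_rot': array([-7.68736135e-05,  1.77934507e-01,  9.84041986e-01, -8.21856721e-04]), 'contact_force': array([-0.60133283, -0.84372491, -0.50862273]), 'torque': array([ 0.02132725,  0.05275996, -0.02708187]), 'gripper_width': 1.0052282656648814}
```

```bash
sleep 1
```

```text
(no output)
```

View pics/s0.png

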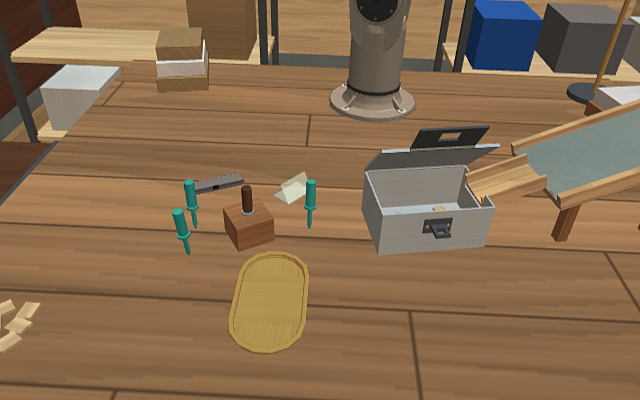

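View pics/t0.png

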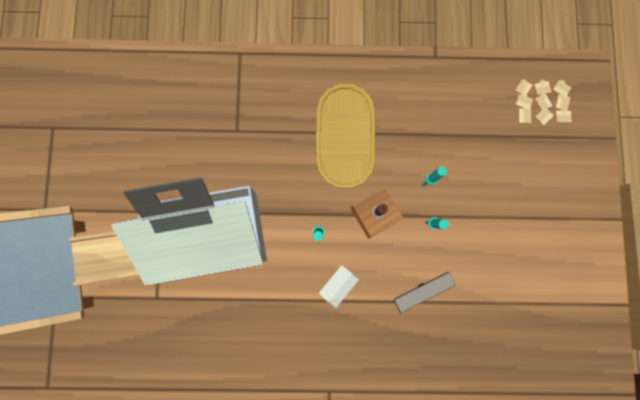

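```bash
python3 - <<'E'
import pickle,cv2
a,b=pickle.load(open('c0.pkl','rb'))
cv2.imwrite('pics/s0z.png',cv2.resize(a['pixels'][110:265,350:510],None,fx=5,fy=5,interpolation=cv2.INTER_CUBIC)[:600])
cv2.imwrite('pics/s0p.png',cv2.resize(a['pixels'][160:265,165:325],None,fx=5,fy=5,interpolation=cv2.INTER_CUBIC))
cv2.imwrite('pics/t0z.png',cv2.resize(b['pixels'][170:290,110:270],None,fx=5,fy=5,interpolation=cv2.INTER_CUBIC))
cv2.imwrite('pics/t0p.png',cv2.resize(b['pixels'][150:270,300:460],None,fx=5,fy=5,interpolation=cv2.INTER_CUBIC))
E
```

```text
(no output)
```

View pics/s0z.png

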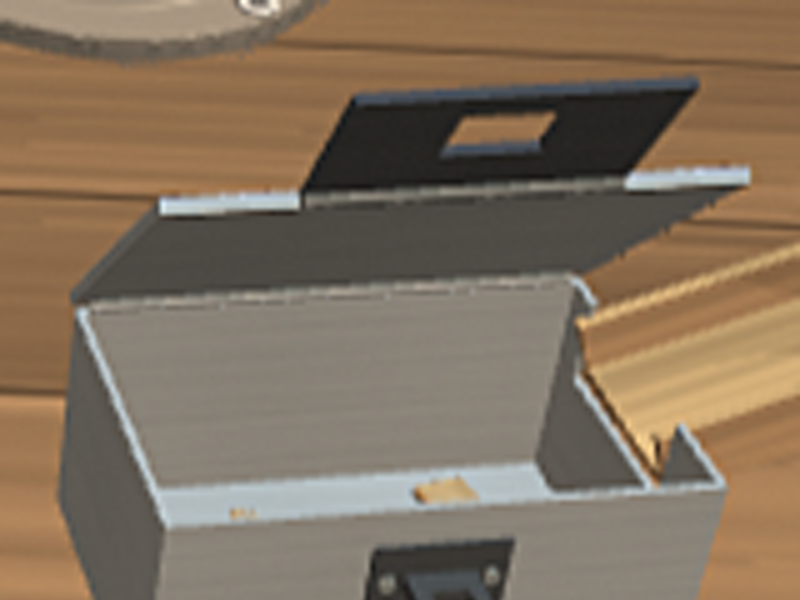

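View pics/s0p.png

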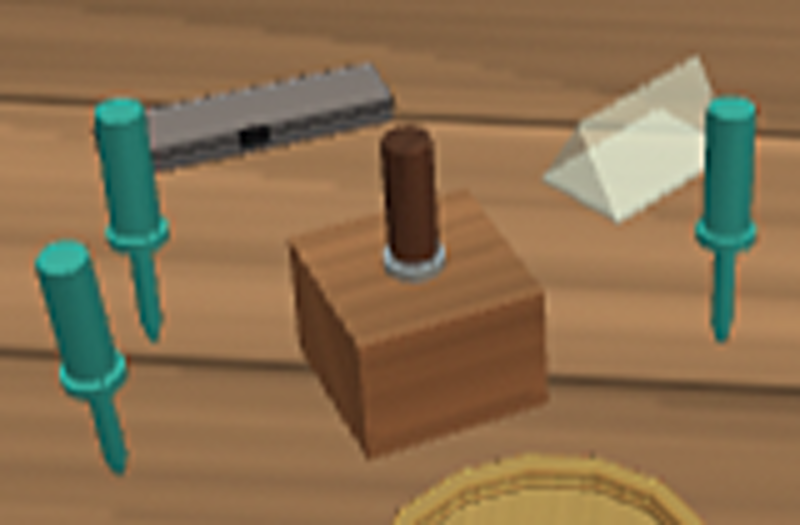

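View pics/t0z.png

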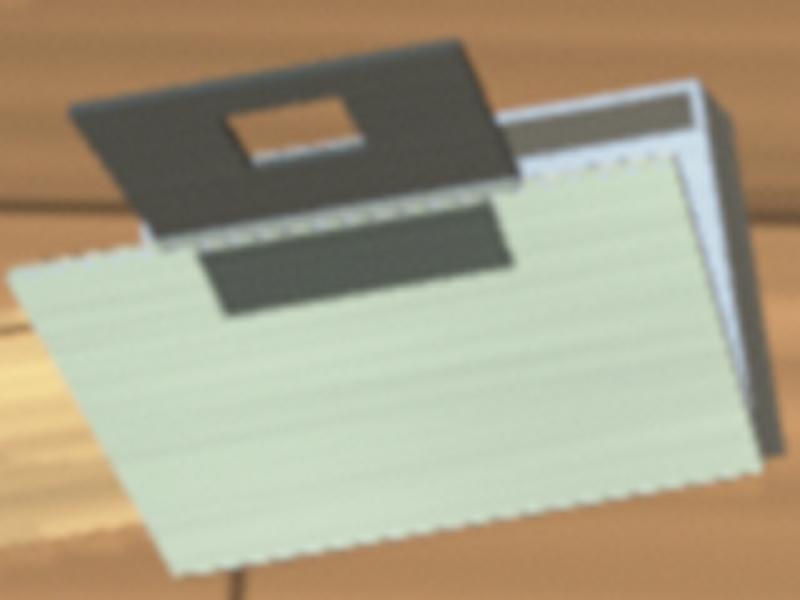

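View pics/t0p.png

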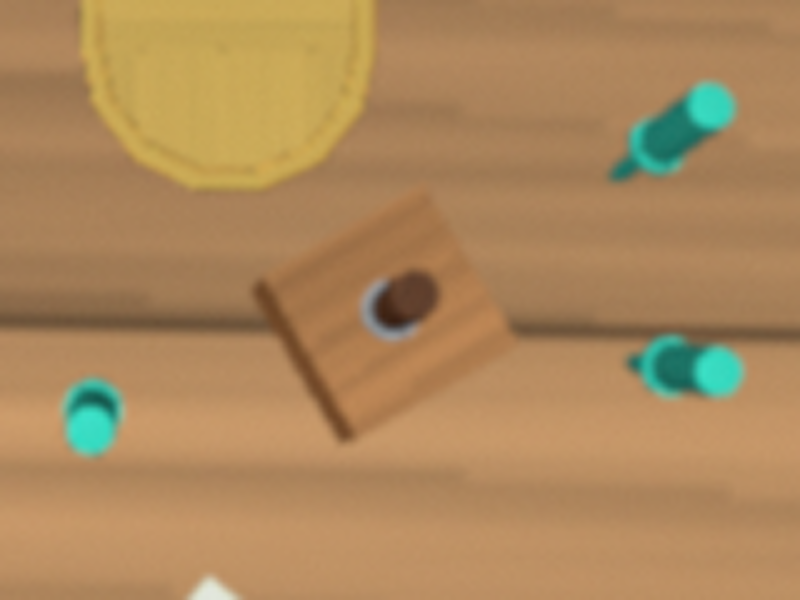

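```bash
cat > m.py <<'E'
from h import *
import pickle
a,b=pickle.load(open('c0.pkl','rb'))
S=lambda x,y:(x/5+350-.4,y/5+110-.4)
T=lambda x,y:(x/5+110-.4,y/5+170-.4)
SP=lambda x,y:(x/5+165-.4,y/5+160-.4)
TP=lambda x,y:(x/5+300-.4,y/5+150-.4)
np.set_printoptions(precision=4,suppress=True)
E
python3 - <<'E'
from m import *
L=onz(a,*S(165,527),.09);R=onz(a,*S(722,487),.09);print('front rim scene',L,R,np.linalg.norm(R-L))
d=(R-L)/np.linalg.norm(R-L);print('yaw',np.degrees(np.arctan2(-d[0],d[1])))
print('top right rim',onz(b,*T(700,80),.09), 'rear', onz(b,*T(760,470),.091),onz(b,*T(175,577),.091))
for n,s,t in [('hasp L',(697,83),(70,105)),('hasp R',(353,100),(460,40)),('lid +y',(748,170),(8,272)),('lid -y',(160,200),(677,155)),('hinge hasp +y',(625,185),(158,248)),('hh -y',(303,197),(518,183))]:
  print(n,tri(a,S(*s),b,T(*t)))
# pin
print('pin top',tri(a,SP(408,135),b,TP(412,297)), 'collar', onz(b,*TP(393,308),.057),onz(a,*SP(414,258),.057))
print('block corners', [onz(b,*TP(*p),.052) for p in [(427,193),(517,335),(345,437),(257,285)]])
print('turq',[onz(b,*TP(*p),.1)for p in [(92,435),(718,372),(712,105)]],[tri(a,SP(*s),b,TP(*t)) for s,t in [((730,105),(92,435)),((122,108),(718,372)),((65,255),(712,105))]])
E
```

```text
front rim scene [ 0.6315 -0.0158  0.09  ] [0.5936 0.1782 0.09  ] 0.19773231191169385
yaw 11.044069784221424
top right rim [ 0.6309 -0.0177  0.09  ] rear [ 0.4943 -0.0434  0.091 ] [0.455  0.1556 0.091 ]
hasp L (array([0.5958, 0.1338, 0.2444]), np.float64(0.001061382524050444))
hasp R (array([0.6161, 0.0261, 0.2442]), np.float64(3.378412487317464e-05))
lid +y (array([0.5524, 0.1727, 0.1911]), np.float64(0.0006505031826758525))
lid -y (array([ 0.5912, -0.0264,  0.192 ]), np.float64(0.00158599102830141))
hinge hasp +y (array([0.5607, 0.1303, 0.1878]), np.float64(0.0017263452516094316))
hh -y (array([0.582 , 0.0214, 0.1902]), np.float64(0.000764850764740014))
pin top (array([ 0.5913, -0.2503,  0.1069]), np.float64(0.00021804591583678308)) collar [ 0.5925 -0.2516  0.057 ] [ 0.5958 -0.2504  0.057 ]
block corners [array([ 0.6366, -0.2653,  0.052 ]), array([ 0.5837, -0.2986,  0.052 ]), array([ 0.5449, -0.2345,  0.052 ]), array([ 0.6008, -0.2016,  0.052 ])]
turq [array([ 0.5421, -0.1403,  0.1   ]), array([ 0.5675, -0.3582,  0.1   ]), array([ 0.6622, -0.3582,  0.1   ])] [(array([ 0.5425, -0.1409,  0.0929]), np.float64(0.0008704812650478477)), (array([ 0.5676, -0.3581,  0.0967]), np.float64(0.00222101504876561)), (array([ 0.6613, -0.3547,  0.1023]), np.float64(0.00519024998310598))]
```

```bash
cat > wp.py <<'E'
from h import *
from scipy.spatial.transform import Rotation as Ro
ex=np.array([np.cos(np.radians(11.05)),np.sin(np.radians(11.05)),0]);ey=np.array([-ex[1],ex[0],0]);C=np.array([.5445,.0685,0])
def loc(x,y,z): return C+x*ex+y*ey+np.array([0,0,z])
def wp(pts,yaw=101.05):
    o=get_obs();q=np.array(o['tool_rot']);R=Ro.from_quat(q[[1,2,3,0]])
    print('t',round(o['t'],2),'pos',np.round(o['eef_pos'],4),'F',np.round(o['contact_force'],1),'g',round(o['gripper_width'],3))
    y=np.radians(yaw);Y=np.array([np.cos(y),np.sin(y),0]);Z=np.array([0,0,-1.]);X=np.cross(Y,Z)
    T=Ro.from_matrix(np.stack([X,Y,Z],1))
    print('ang',np.round(np.degrees((R.inv()*T).as_rotvec())/5,2).tolist())
    for p in pts:
        print(np.round(p,4).tolist(),'dp',np.round(R.inv().apply(np.array(p)-o['eef_pos'])/.025,2).tolist())
E
python3 - <<'E'
from wp import *
wp([[.236,.632,.33],[.35,.45,.34],[.47,.2,.33],loc(.02,-.08,.33),loc(.02,-.08,.25)])
E
```

```text
t 0.1 pos [0.2362 0.6317 0.2055] F [-0.6 -0.8 -0.5] g 1.005
ang [-0.02, -0.0, -6.31]
[0.236, 0.632, 0.33] dp [0.01, -0.0, -4.98]
[0.35, 0.45, 0.34] dp [-6.81, -5.22, -5.37]
[0.47, 0.2, 0.33] dp [-14.81, -12.91, -4.96]
[0.5795, -0.0062, 0.33] dp [-21.8, -19.1, -4.95]
[0.5795, -0.0062, 0.25] dp [-21.8, -19.1, -1.75]
```

>>> jog_arm:
  dp:
    - [0,0,-2]
    - [0,0,-4]
    - [-0.5,-0.4,-5.2]
    - [-1.7,-1.3,-5.3]
    - [-3,-2.3,-5.3]
  angular:
    - [0,0,0]
    - [0,0,-1]
    - [0,0,-2]
    - [0,0,-3]
    - [0,0,-4]
  claw: [0,0,0,0,0]
  grip_force: 30

```text
t: 0.6
eef_pos: [0.2863, 0.5524, 0.3399]
tool_rot: [0.0, 0.001, 1.0, 0.001]
contact_force: [0.9, -1.2, 0.4]
gripper_width: 0.145
```

```bash
python3 - <<'E'
from wp import *
wp([[.35,.45,.34],[.47,.2,.33],loc(.02,-.08,.33),loc(.02,-.08,.25)])
E
```

```text
t 0.6 pos [0.2863 0.5524 0.3399] F [ 0.9 -1.2  0.4] g 0.145
ang [0.02, 0.01, -2.24]
[0.35, 0.45, 0.34] dp [-2.56, -4.09, -0.01]
[0.47, 0.2, 0.33] dp [-7.39, -14.08, 0.37]
[0.5795, -0.0062, 0.33] dp [-11.79, -22.31, 0.36]
[0.5795, -0.0062, 0.25] dp [-11.79, -22.32, 3.56]
```

>>> jog_arm:
  dp:
    - [-0.9,-1.6,0]
    - [-1.8,-3.2,0]
    - [-2.7,-4.9,0]
    - [-3.6,-6.6,0]
    - [-4.5,-8.3,0]
  angular:
    - [0,0,-0.5]
    - [0,0,-1]
    - [0,0,-1.5]
    - [0,0,-2]
    - [0,0,-2.2]
  claw: [0,0,0,0,0]

```text
t: 1.1
eef_pos: [0.3977, 0.3416, 0.3386]
tool_rot: [-0.0, -0.092, 0.996, -0.0]
contact_force: [1.2, 0.2, 0.1]
gripper_width: 0.003
```

```bash
python3 - <<'E'
from wp import *
wp([[.47,.2,.33],loc(.02,-.08,.33),loc(.02,-.08,.25)])
E
```

```text
t 1.1 pos [0.3977 0.3416 0.3386] F [1.2 0.2 0.1] g 0.003
ang [-0.0, -0.0, -0.09]
[0.47, 0.2, 0.33] dp [-1.8, -6.1, 0.34]
[0.5795, -0.0062, 0.33] dp [-4.59, -15.01, 0.35]
[0.5795, -0.0062, 0.25] dp [-4.6, -15.01, 3.55]
```

>>> jog_arm:
  dp:
    - [-0.6,-1.8,0]
    - [-1.2,-3.6,0]
    - [-1.8,-5.4,0]
    - [-2.4,-7.2,0]
    - [-2.8,-9,0]
  angular:
    - [0,0,-0.1]
    - [0,0,-0.1]
    - [0,0,-0.1]
    - [0,0,-0.1]
    - [0,0,-0.1]
  claw: [0,0,0,0,0]

```text
t: 1.6
eef_pos: [0.5076, 0.1332, 0.3387]
tool_rot: [-0.0, -0.096, 0.995, -0.0]
contact_force: [1.4, 0.1, -0.0]
gripper_width: -0.003
```

>>> jog_arm:
  dp:
    - [-0.6,-1.6,0.2]
    - [-1.2,-3.4,0.4]
    - [-1.6,-5,1]
    - [-1.8,-6,2]
    - [-1.8,-6,3.5]
  angular:
    - [0,0,0]
    - [0,0,0]
    - [0,0,0]
    - [0,0,0]
    - [0,0,0]
  claw: [0,0,0,0,0]

```text
t: 2.1
eef_pos: [0.5818, -0.0089, 0.252]
tool_rot: [0.002, -0.092, 0.996, -0.001]
contact_force: [0.9, -0.4, -0.2]
gripper_width: -0.001
```

```bash
python3 - <<'E'
from wp import *
wp([loc(-.068+.12*np.cos(t),-.08,.096+.12*np.sin(t)) for t in (.9,.75,.6,.45,.3,.15,0)])
cam('scene','s1');cam('top','t1')
E
```

```text
t 2.1 pos [ 0.5818 -0.0089  0.252 ] F [ 0.9 -0.4 -0.2] g -0.001
ang [-0.03, 0.04, -0.09]
[0.5663, -0.0088, 0.19] dp [0.62, 0.13, 2.48]
[0.5793, -0.0062, 0.1778] dp [0.09, 0.13, 2.97]
[0.5903, -0.0041, 0.1638] dp [-0.35, 0.14, 3.53]
[0.5991, -0.0023, 0.1482] dp [-0.71, 0.14, 4.15]
[0.6056, -0.0011, 0.1315] dp [-0.97, 0.14, 4.83]
[0.6095, -0.0003, 0.1139] dp [-1.13, 0.15, 5.53]
[0.6109, -0.0001, 0.096] dp [-1.18, 0.15, 6.24]
```

View pics/s1.png

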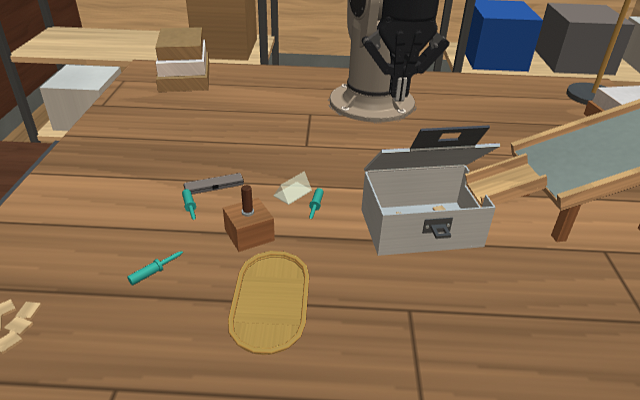

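View pics/t1.png

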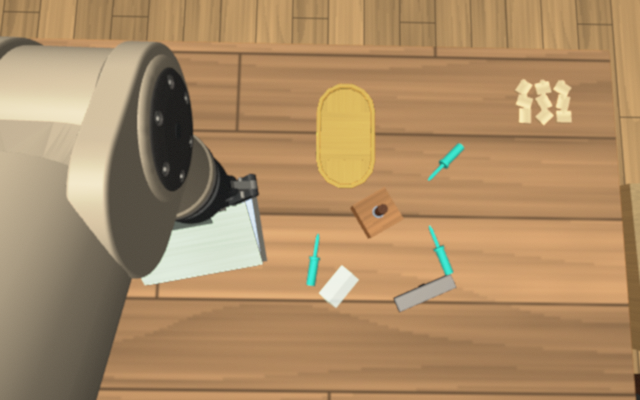

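```bash
python3 - <<'E'
from m import *
print(proj(a,[[.5818,-.0089,.252]]),proj(b,[[.5818,-.0089,.252]]))
E
```

```text
[[395.8664 113.7615]] [[224.4591 201.6068]]
```

```bash
python3 - <<'E'
from h import *
a=cam('scene');b=cam('top');o=get_obs();print(o['eef_pos'])
P=proj(a,[o['eef_pos']])[0];Q=proj(b,[o['eef_pos']])[0];print(P,Q)
i=cv2.resize(a['pixels'][40:190,350:510],None,fx=5,fy=5);cv2.circle(i,(int((P[0]-350)*5),int((P[1]-40)*5)),5,(0,0,255),-1);
j=cv2.resize(b['pixels'][150:270,140:300],None,fx=5,fy=5);cv2.circle(j,(int((Q[0]-140)*5),int((Q[1]-150)*5)),5,(0,0,255),-1)
cv2.imwrite('pics/s2z.png',i[:600]);cv2.imwrite('pics/t2z.png',j)
E
```

```text
[ 0.57937634 -0.00281229  0.25139889]
[399.58837873 113.58176077] [220.03110657 203.33558348]
```

View pics/s2z.png

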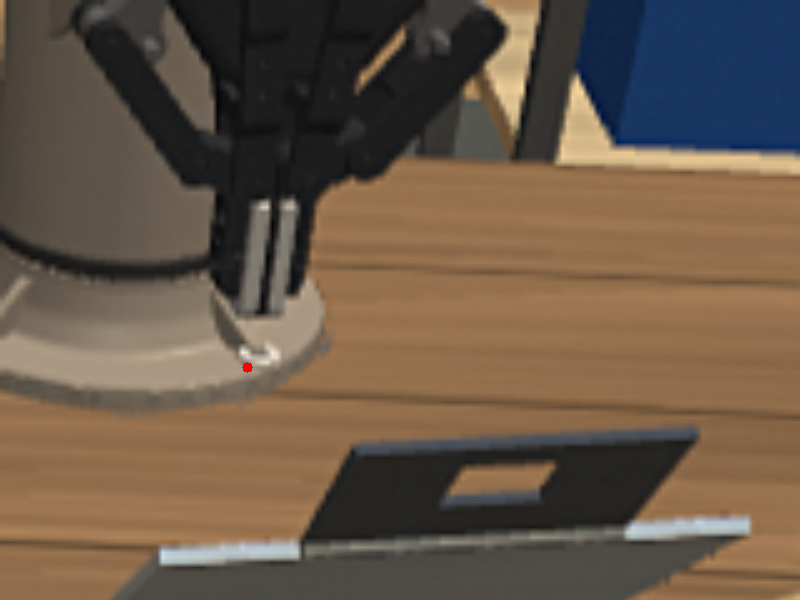

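View pics/t2z.png

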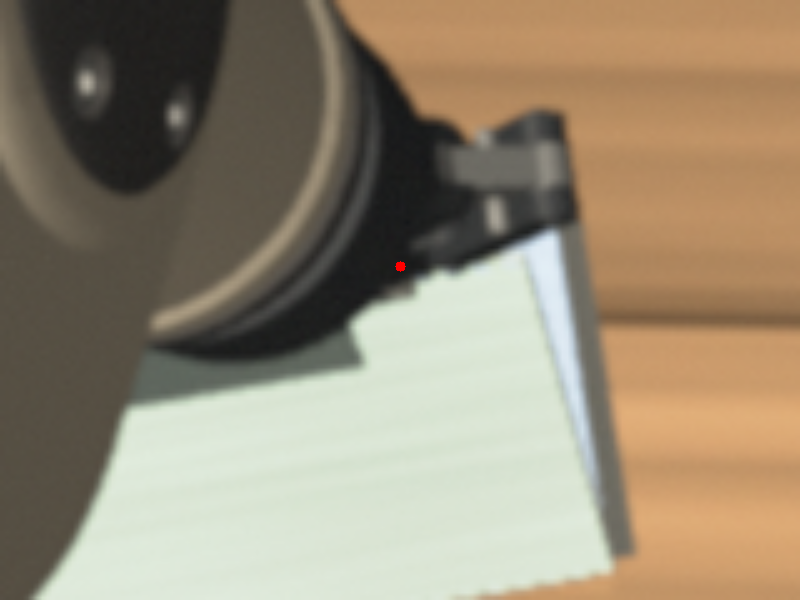

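>>> jog_arm:
  dp:
    - [0,0,0.6]
    - [0,0,1.2]
    - [0,0,1.6]
    - [0,0,2]
    - [0,0,2.2]
  angular:
    - [0,0,0]
    - [0,0,0]
    - [0,0,0]
    - [0,0,0]
    - [0,0,0]
  claw: [0,0,0,0,0]

```text
t: 2.8
eef_pos: [0.58, -0.0029, 0.1964]
tool_rot: [0.0, -0.096, 0.995, 0.0]
contact_force: [-0.5, 0.2, 0.4]
gripper_width: 0.006
```

```bash
cat > look.py <<'E'
from wp import *
import sys
def look(tag,sc=None,tp=None):
    for n,w in (('scene',sc),('top',tp)):
        if w is None: continue
        c=cam(n);e=get_obs()['eef_pos'];P=proj(c,[e])[0]
        x0,y0=w;i=cv2.resize(c['pixels'][y0:y0+120,x0:x0+160],None,fx=5,fy=5,interpolation=cv2.INTER_CUBIC)
        cv2.circle(i,(int((P[0]-x0)*5),int((P[1]-y0)*5)),4,(0,0,255),-1)
        cv2.imwrite(f'pics/{tag}_{n}.png',i); print(n,np.round(P,1))
E
python3 - <<'E'
from look import *
look('a1',(340,70),(140,150))
wp([loc(-.068+.12*np.cos(t),-.08,.096+.12*np.sin(t)) for t in (.9,.75,.6,.45,.3,.15,0)])
E
```

```text
scene [395.2 144.7]
top [228.3 207.6]
t 2.9 pos [ 0.5796 -0.0032  0.1962] F [-0.1  0.1 -0.7] g -0.004
ang [0.0, -0.01, -0.01]
[0.5663, -0.0088, 0.19] dp [0.57, -0.11, 0.25]
[0.5793, -0.0062, 0.1778] dp [0.04, -0.11, 0.74]
[0.5903, -0.0041, 0.1638] dp [-0.41, -0.11, 1.3]
[0.5991, -0.0023, 0.1482] dp [-0.77, -0.11, 1.92]
[0.6056, -0.0011, 0.1315] dp [-1.04, -0.11, 2.59]
[0.6095, -0.0003, 0.1139] dp [-1.2, -0.11, 3.29]
[0.6109, -0.0001, 0.096] dp [-1.25, -0.11, 4.01]
```

View pics/a1_scene.png

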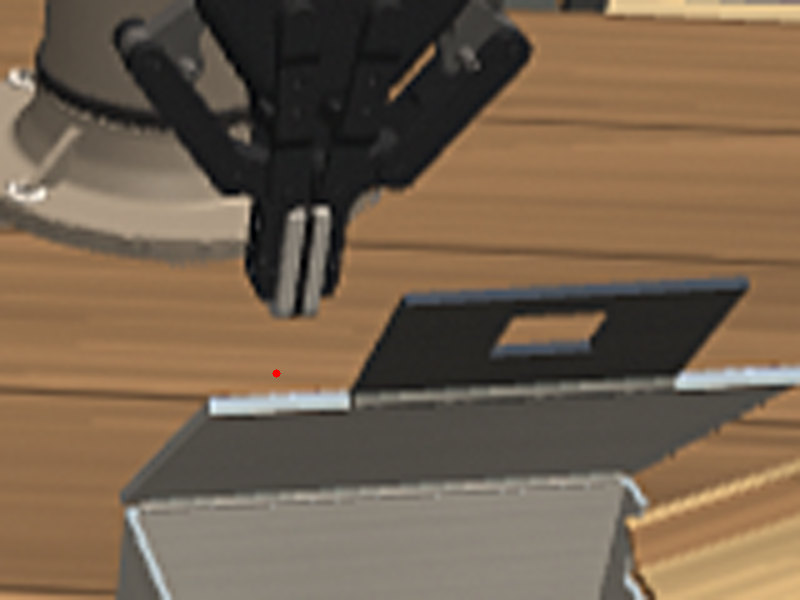

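View pics/a1_top.png

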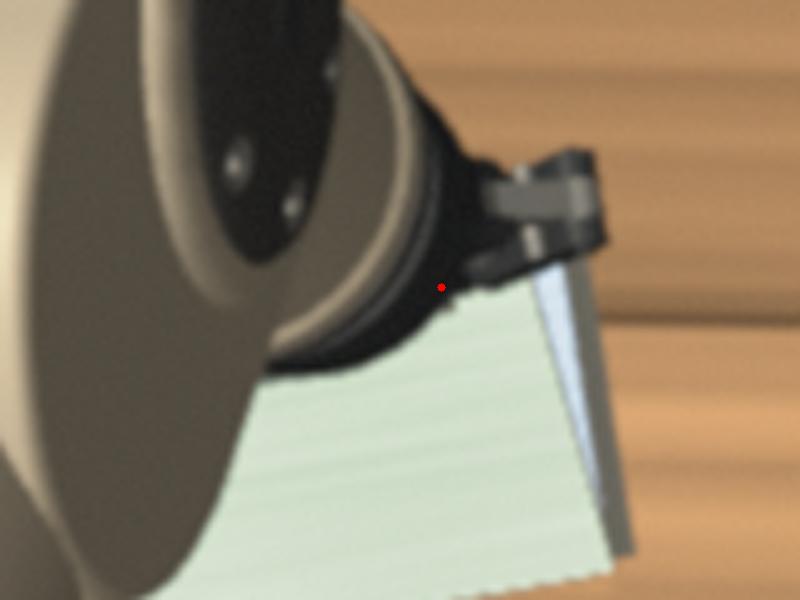

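```bash
python3 - <<'E'
from m import *
print(tri(a,(399,133),b,(229.2,211)))
for z in (.19,.2,.21,.22): print(onz(a,399,133,z),onz(b,229.2,211,z))
E
```

```text
(array([ 0.5731, -0.0033,  0.2131]), np.float64(0.009497040842726161))
[0.5283 0.0081 0.19  ] [ 0.5751 -0.0035  0.19  ]
[0.547  0.0053 0.2   ] [ 0.5741 -0.0055  0.2   ]
[0.5658 0.0025 0.21  ] [ 0.5731 -0.0075  0.21  ]
[ 0.5845 -0.0003  0.22  ] [ 0.5721 -0.0095  0.22  ]
```

>>> jog_arm:
  dp:
    - [0,0,0.15]
    - [0,0,0.3]
    - [0,0,0.45]
    - [0,0,0.6]
    - [0,0,0.7]
  angular:
    - [0,0,0]
    - [0,0,0]
    - [0,0,0]
    - [0,0,0]
    - [0,0,0]
  claw: [0,0,0,0,0]

```text
t: 3.4
eef_pos: [0.5796, -0.0035, 0.1785]
tool_rot: [-0.0, -0.096, 0.995, 0.0]
contact_force: [-0.5, 0.1, 0.4]
gripper_width: -0.002
```

>>> jog_arm:
  dp:
    - [0,0,0.1]
    - [0,0,0.2]
    - [-0.1,0,0.3]
    - [-0.1,0,0.4]
    - [-0.1,0,0.5]
  angular:
    - [0,0,0]
    - [0,0,0]
    - [0,0,0]
    - [0,0,0]
    - [0,0,0]
  claw: [0,0,0,0,0]

```text
t: 3.9
eef_pos: [0.5828, -0.0029, 0.1664]
tool_rot: [0.0, -0.096, 0.995, 0.0]
contact_force: [3.2, 0.4, 3.4]
gripper_width: 0.0
```

```bash
python3 - <<'E'
from look import *
look('a2',(340,70),(140,150))
wp([])
E
```

```text
scene [393.5 161.2]
top [232.  207.8]
t 4.0 pos [ 0.5826 -0.0029  0.1664] F [0.2 0.5 0.2] g 0.001
ang [-0.0, 0.01, -0.01]
```

View pics/a2_scene.png

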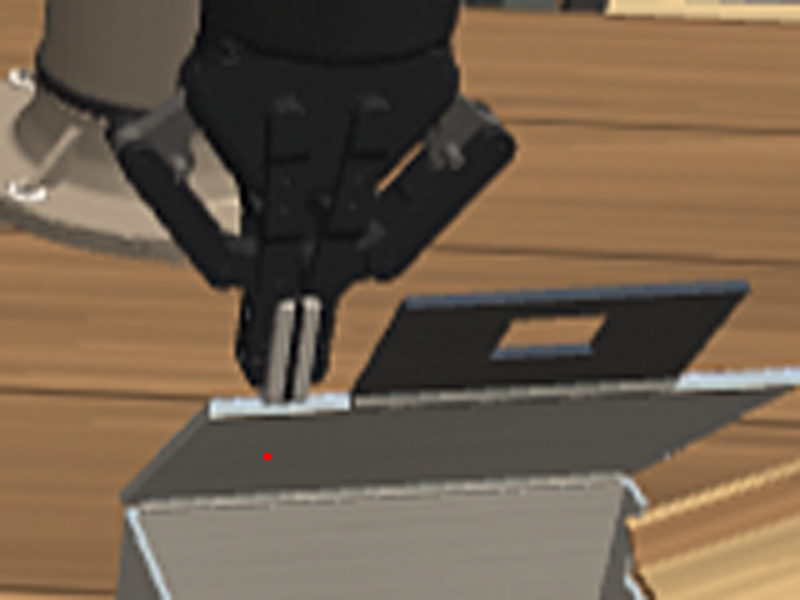

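```bash
python3 - <<'E'
from wp import *
wp([loc(-.068+.125*np.cos(t),-.078,.080+.125*np.sin(t)) for t in (.75,.6,.5,.4,.3,.2,.1,.05,0)])
E
```

```text
t 4.0 pos [ 0.5826 -0.0029  0.1664] F [0.2 0.5 0.2] g 0.001
ang [-0.0, 0.01, -0.01]
[0.5825, -0.0036, 0.1652] dp [0.01, -0.03, 0.05]
[0.594, -0.0013, 0.1506] dp [-0.46, -0.02, 0.63]
[0.6004, -0.0001, 0.1399] dp [-0.72, -0.02, 1.06]
[0.6057, 0.001, 0.1287] dp [-0.94, -0.02, 1.51]
[0.6099, 0.0018, 0.1169] dp [-1.11, -0.02, 1.98]
[0.6129, 0.0024, 0.1048] dp [-1.23, -0.02, 2.46]
[0.6148, 0.0028, 0.0925] dp [-1.3, -0.02, 2.96]
[0.6152, 0.0028, 0.0862] dp [-1.32, -0.02, 3.21]
[0.6154, 0.0029, 0.08] dp [-1.33, -0.02, 3.46]
```

>>> jog_arm:
  dp:
    - [-0.25,0,0.3]
    - [-0.45,0,0.6]
    - [-0.6,0,0.85]
    - [-0.75,0,1.1]
    - [-0.9,0,1.4]
  angular:
    - [0,0,0]
    - [0,0,0]
    - [0,0,0]
    - [0,0,0]
    - [0,0,0]
  claw: [0,0,0,0,0]

```text
t: 4.5
eef_pos: [0.6043, 0.0013, 0.1305]
tool_rot: [-0.0, -0.096, 0.995, -0.0]
contact_force: [0.0, 0.3, 0.5]
gripper_width: -0.0
```

>>> jog_arm:
  dp:
    - [-0.1,0,0.3]
    - [-0.2,0,0.6]
    - [-0.3,0,0.9]
    - [-0.38,0,1.2]
    - [-0.4,0,1.5]
  angular:
    - [0,0,0]
    - [0,0,0]
    - [0,0,0]
    - [0,0,0]
    - [0,0,0]
  claw: [0,0,0,0,0]

```text
t: 5.0
eef_pos: [0.6143, 0.0033, 0.0932]
tool_rot: [-0.0, -0.096, 0.995, 0.0]
contact_force: [0.6, 0.1, 0.5]
gripper_width: -0.002
```

```bash
python3 - <<'E'
from look import *
look('a3',(360,110),(130,150))
wp([loc(-.068+.125*np.cos(t),-.078,.080+.125*np.sin(t)) for t in (.05,0)])
E
```

```text
scene [393.3 208.1]
top [237.1 195. ]
t 5.1 pos [0.6133 0.0032 0.0926] F [ 0.1 -0.1 -0.5] g -0.001
ang [0.0, -0.02, -0.01]
[0.6152, 0.0028, 0.0862] dp [-0.07, -0.03, 0.25]
[0.6154, 0.0029, 0.08] dp [-0.08, -0.03, 0.5]
```

View pics/a3_scene.png

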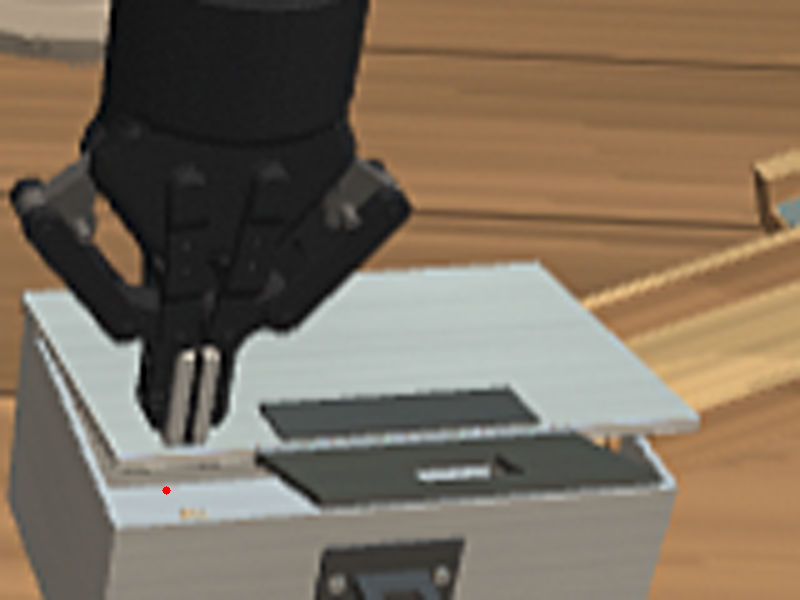

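>>> jog_arm:
  dp:
    - [-0.05,0,0.1]
    - [-0.08,0,0.2]
    - [-0.08,0,0.3]
    - [-0.08,0,0.4]
    - [-0.08,0,0.5]
  angular:
    - [0,0,0]
    - [0,0,0]
    - [0,0,0]
    - [0,0,0]
    - [0,0,0]
  claw: [0,0,0,0,0]

```text
t: 5.6
eef_pos: [0.6161, 0.0036, 0.0813]
tool_rot: [0.0, -0.096, 0.995, 0.0]
contact_force: [-0.6, 0.6, -0.9]
gripper_width: -0.002
```

>>> jog_arm:
  dp:
    - [0,0,0.05]
    - [0,0,0.1]
    - [0,0,0.15]
    - [0,0,0.2]
    - [0,0,0.2]
  angular:
    - [0,0,0]
    - [0,0,0]
    - [0,0,0]
    - [0,0,0]
    - [0,0,0]
  claw: [0,0,0,0,0]

```text
t: 6.1
eef_pos: [0.616, 0.0036, 0.0762]
tool_rot: [-0.0, -0.096, 0.995, 0.0]
contact_force: [0.0, 0.2, -0.2]
gripper_width: 0.002
```

```bash
python3 - <<'E'
from look import *
look('a4',(360,110),(130,150))
wp([])
E
```

```text
scene [392.6 216.4]
top [238.6 194.7]
t 6.2 pos [0.6161 0.0035 0.0764] F [-0.1  0.1 -0.5] g 0.001
ang [-0.0, -0.0, -0.01]
```

View pics/a4_scene.png

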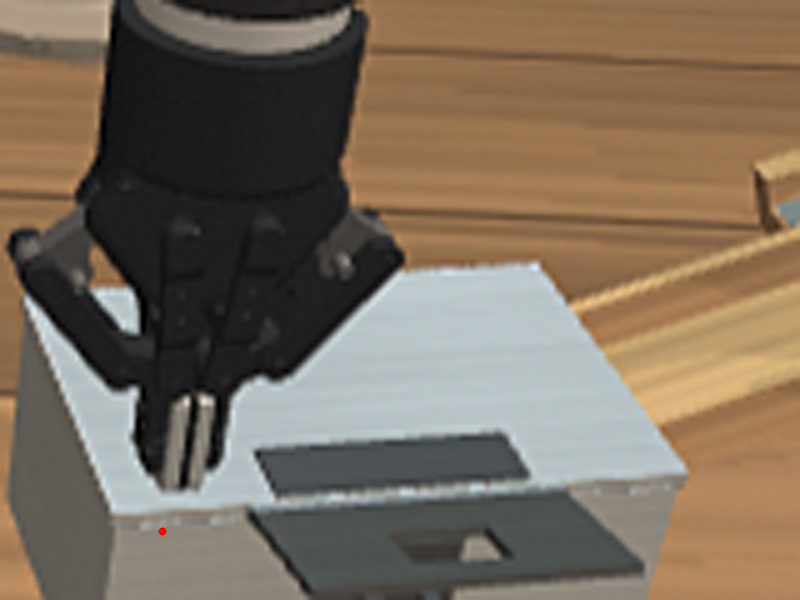

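>>> jog_arm:
  dp:
    - [0,0,0.05]
    - [0,0,0.1]
    - [0,0,0.15]
    - [0,0,0.2]
    - [0,0,0.2]
  angular:
    - [0,0,0]
    - [0,0,0]
    - [0,0,0]
    - [0,0,0]
    - [0,0,0]
  claw: [0,0,0,0,0]

```text
t: 6.7
eef_pos: [0.6161, 0.0036, 0.0722]
tool_rot: [-0.0, -0.096, 0.995, 0.0]
contact_force: [-3.1, -0.0, 7.9]
gripper_width: -0.002
```

```bash
python3 - <<'E'
from look import *
look('a5',(360,110),(130,150))
wp([])
E
```

```text
scene [392.3 218.3]
top [239. 195.]
t 6.8 pos [0.6161 0.0036 0.0722] F [-2.9 -0.1  7.6] g 0.003
ang [0.0, 0.0, -0.01]
```

View pics/a5_scene.png

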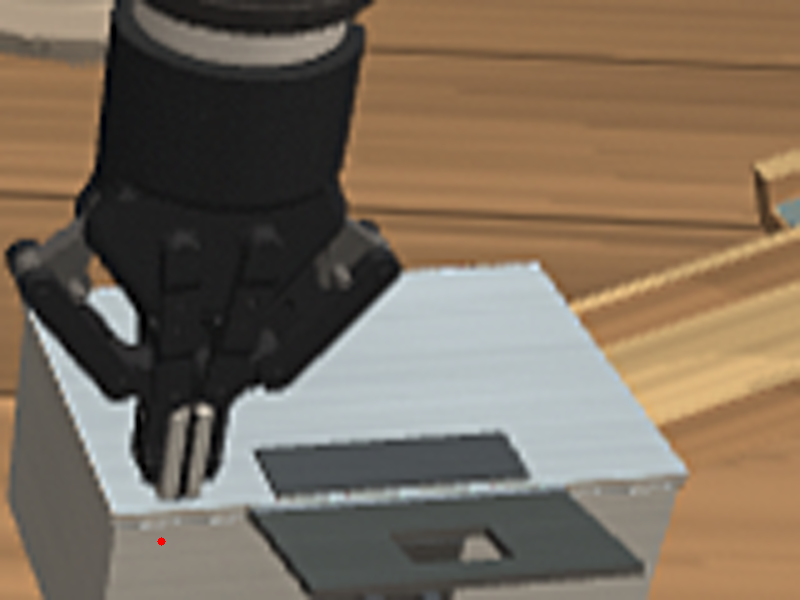

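View pics/a5_top.png

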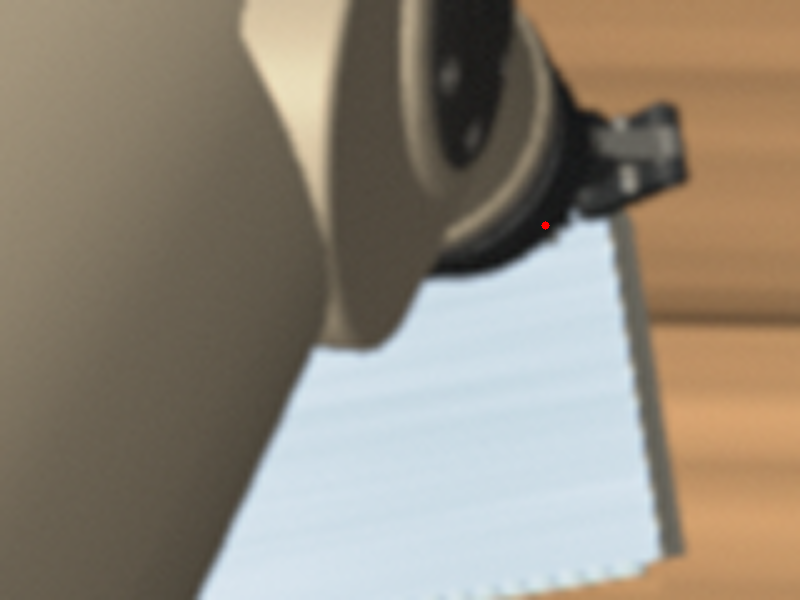

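```bash
python3 - <<'E'
from m import *
f=lambda x,y:(x/5+360-.4,y/5+110-.4)
print('tip',onz(a,*f(178,497),.097))
print('lid corners',onz(a,*f(112,516),.097),onz(a,*f(688,473),.097),onz(a,*f(540,263),.097))
print('hinge ends',onz(a,*f(248,510),.096),onz(a,*f(565,488),.096))
print('tip of hasp at z guess .115',onz(a,*f(305,595),.115),onz(a,*f(642,572),.115))
E
```

```text
tip [0.6224 0.0051 0.097 ]
lid corners [ 0.6348 -0.0178  0.097 ] [0.5947 0.1818 0.097 ] [0.4599 0.1572 0.097 ]
hinge ends [0.6265 0.0283 0.096 ] [0.6055 0.1379 0.096 ]
tip of hasp at z guess .115 [0.6945 0.0364 0.115 ] [0.6747 0.1442 0.115 ]
```

```bash
sed -i 's/11\.05/11.2/g; s/C=np.array(\[.5445,.0685,0\])/C=np.array([.5460,.0686,0])/; s/yaw=101.05/yaw=101.2/' wp.py; cat >> wp.py <<'E'
D=np.array([.002,0,-.024])
E
python3 - <<'E'
from wp import *
r=lambda x,y,z: loc(x,y,z)+D
wp([r(.06,-.07,.15),r(.118,-.04,.15),r(.118,-.04,.12)])
E
```

```text
t 6.8 pos [0.6161 0.0036 0.0722] F [-2.9 -0.1  7.6] g 0.003
ang [0.0, 0.0, -0.04]
[0.6205, 0.0116, 0.126] dp [-0.23, 0.28, -2.15]
[0.6715, 0.0523, 0.126] dp [-2.55, 1.49, -2.15]
[0.6715, 0.0523, 0.096] dp [-2.55, 1.49, -0.95]
```

>>> jog_arm:
  dp:
    - [0,0,-1]
    - [0,0,-2.1]
    - [-0.8,0.5,-2.2]
    - [-1.7,1,-2.2]
    - [-2.5,1.5,-2.2]
  angular:
    - [0,0,0]
    - [0,0,0]
    - [0,0,0]
    - [0,0,0]
    - [0,0,0]
  claw: [0,0,0,0,0]

```text
t: 7.3
eef_pos: [0.6712, 0.053, 0.1268]
tool_rot: [0.0, -0.096, 0.995, 0.0]
contact_force: [0.7, -0.1, 1.0]
gripper_width: -0.003
```

```bash
python3 - <<'E'
from look import *
look('b1',(360,110),(130,130))
r=lambda x,y,z: loc(x,y,z)+D
Y=-.04
wp([r(.118,Y,.12),r(.12,Y,.1),r(.123,Y,.0825),r(.114,Y,.069),r(.101,Y,.06),r(.0865,Y,.058),r(.083,Y,.058)])
E
```

```text
scene [433.7 215.1]
top [203.7 157.4]
t 7.4 pos [0.6721 0.0562 0.1261] F [0.1 0.3 0.7] g -0.001
ang [0.02, 0.02, 0.01]
[0.6715, 0.0523, 0.096] dp [0.06, -0.15, 1.2]
[0.6735, 0.0527, 0.076] dp [-0.02, -0.15, 2.0]
[0.6764, 0.0533, 0.0585] dp [-0.14, -0.16, 2.7]
[0.6676, 0.0515, 0.045] dp [0.22, -0.16, 3.24]
[0.6548, 0.049, 0.036] dp [0.74, -0.16, 3.6]
[0.6406, 0.0462, 0.034] dp [1.32, -0.16, 3.68]
[0.6372, 0.0455, 0.034] dp [1.46, -0.16, 3.68]
```

View pics/b1_scene.png

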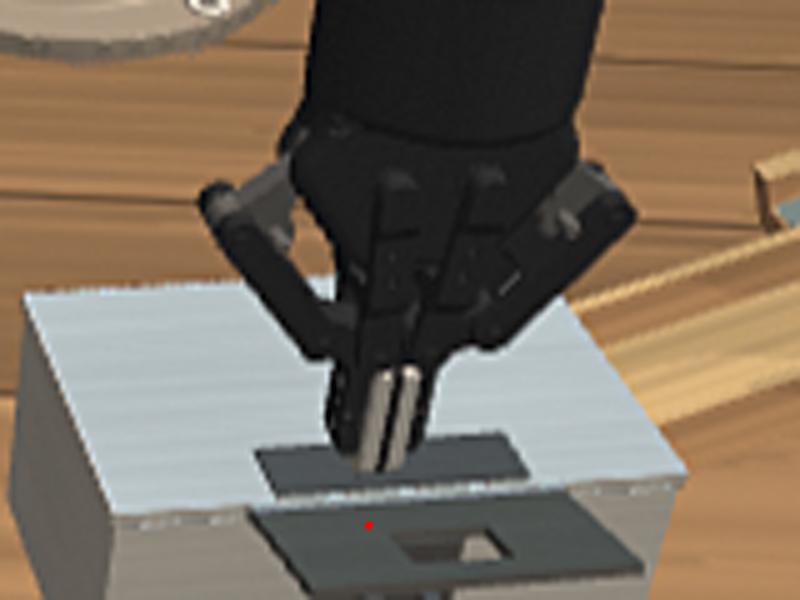

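View pics/b1_top.png

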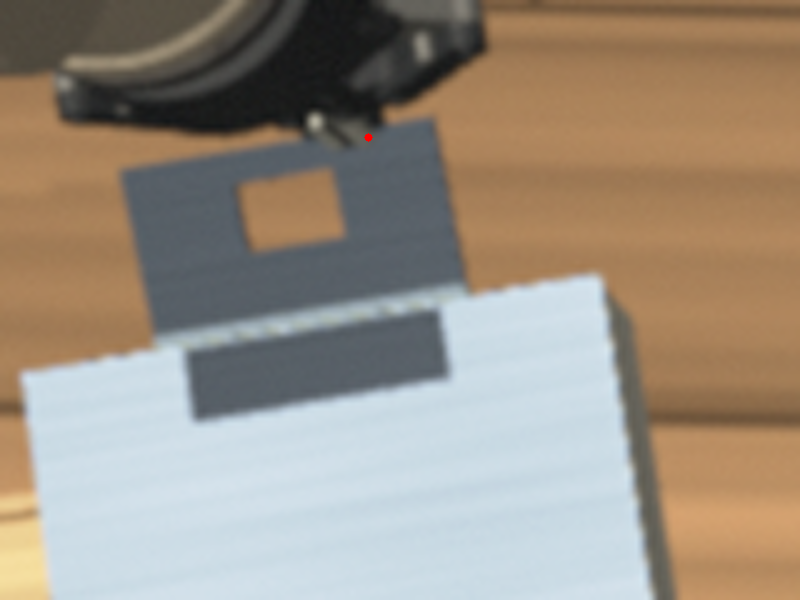

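```bash
python3 - <<'E'
from m import *
f=lambda x,y:(x/5+360-.4,y/5+110-.4)
g=lambda x,y:(x/5+130-.4,y/5+130-.4)
print(tri(a,f(380,471),b,g(352,146)),onz(a,*f(380,471),.15),onz(b,*g(352,146),.15))
for s,t in [((305,593),(435,120)),((642,572),(123,172)),((248,510),(466,292)),((565,488),(158,345)),((688,473),(22,373)),((112,516),(602,277))]: print(tri(a,f(*s),b,g(*t)))
E
```

```text
(array([0.6659, 0.0584, 0.1428]), np.float64(0.0011266065804248532)) [0.6758 0.0564 0.15  ] [0.6642 0.0558 0.15  ]
(array([0.6837, 0.039 , 0.1073]), np.float64(0.00039982199106864514))
(array([0.6636, 0.1478, 0.1061]), np.float64(0.001749446006070245))
(array([0.625 , 0.0285, 0.0949]), np.float64(9.187740323281635e-05))
(array([0.6045, 0.1368, 0.0948]), np.float64(0.003102374360278968))
(array([0.5936, 0.1818, 0.096 ]), np.float64(0.0010178210233118675))
(array([ 0.6313, -0.0181,  0.0943]), np.float64(0.0017162247746364558))
```

>>> jog_arm:
  dp:
    - [0,-0.15,0.5]
    - [0,-0.15,1]
    - [0,-0.15,1.5]
    - [0,-0.15,1.8]
    - [0,-0.15,2.1]
  angular:
    - [0,0,0]
    - [0,0,0]
    - [0,0,0]
    - [0,0,0]
    - [0,0,0]
  claw: [0,0,0,0,0]

```text
t: 7.9
eef_pos: [0.6705, 0.0481, 0.0728]
tool_rot: [-0.001, -0.096, 0.995, -0.0]
contact_force: [-0.3, -0.5, 0.7]
gripper_width: 0.002
```

>>> jog_arm:
  dp:
    - [-0.1,0,0.3]
    - [-0.1,0,0.6]
    - [0,0,0.8]
    - [0.1,0,1]
    - [0.25,0,1.15]
  angular:
    - [0,0,0]
    - [0,0,0]
    - [0,0,0]
    - [0,0,0]
    - [0,0,0]
  claw: [0,0,0,0,0]

```text
t: 8.4
eef_pos: [0.665, 0.0476, 0.0449]
tool_rot: [0.0, -0.096, 0.995, 0.0]
contact_force: [0.4, 0.9, -0.4]
gripper_width: -0.0
```

```bash
python3 - <<'E'
from look import *
look('b2',(360,140))
r=lambda x,y,z: loc(x,y,z)+D
Y=-.04
wp([r(.114,Y,.069),r(.101,Y,.06),r(.0865,Y,.058),r(.083,Y,.058)])
E
```

```text
scene [418.7 250.2]
t 8.45 pos [0.6638 0.0473 0.0443] F [-0.6 -0.8 -0.5] g 0.003
ang [0.0, -0.01, -0.04]
[0.6676, 0.0515, 0.045] dp [-0.18, 0.13, -0.03]
[0.6548, 0.049, 0.036] dp [0.34, 0.13, 0.33]
[0.6406, 0.0462, 0.034] dp [0.92, 0.13, 0.41]
[0.6372, 0.0455, 0.034] dp [1.06, 0.13, 0.41]
```

View pics/b2_scene.png

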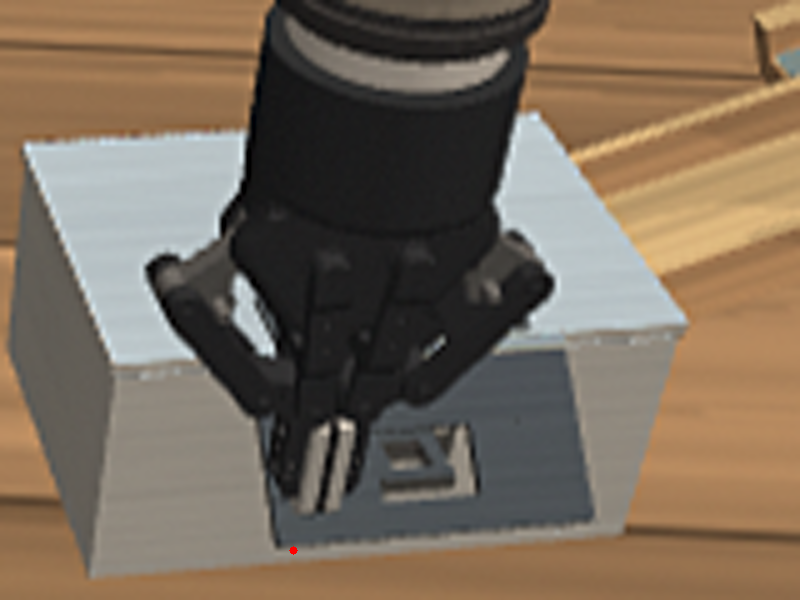

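>>> jog_arm:
  dp:
    - [0.15,0.05,0.15]
    - [0.3,0.05,0.25]
    - [0.5,0.05,0.35]
    - [0.7,0.05,0.35]
    - [0.85,0.05,0.35]
  angular:
    - [0,0,0]
    - [0,0,0]
    - [0,0,0]
    - [0,0,0]
    - [0,0,0]
  claw: [0,0,0,0,0]

```text
t: 8.95
eef_pos: [0.6433, 0.0446, 0.0364]
tool_rot: [-0.0, -0.096, 0.995, 0.0]
contact_force: [1.7, 0.5, -0.7]
gripper_width: -0.0
```

>>> jog_arm:
  dp:
    - [0.05,0,0]
    - [0.1,0,0]
    - [0.15,0,0]
    - [0.2,0,0]
    - [0.2,0,0]
  angular:
    - [0,0,0]
    - [0,0,0]
    - [0,0,0]
    - [0,0,0]
    - [0,0,0]
  claw: [0,0,0,0,0]

```text
t: 9.45
eef_pos: [0.6387, 0.0437, 0.0363]
tool_rot: [-0.0, -0.096, 0.995, 0.0]
contact_force: [1.3, 1.3, 0.1]
gripper_width: 0.001
```

```bash
python3 - <<'E'
from look import *
look('b3',(360,140))
wp([])
E
```

```text
scene [414.2 243.9]
t 9.5 pos [0.6387 0.0436 0.0364] F [ 0.9  0.3 -0.7] g 0.003
ang [0.0, -0.0, -0.04]
```

View pics/b3_scene.png

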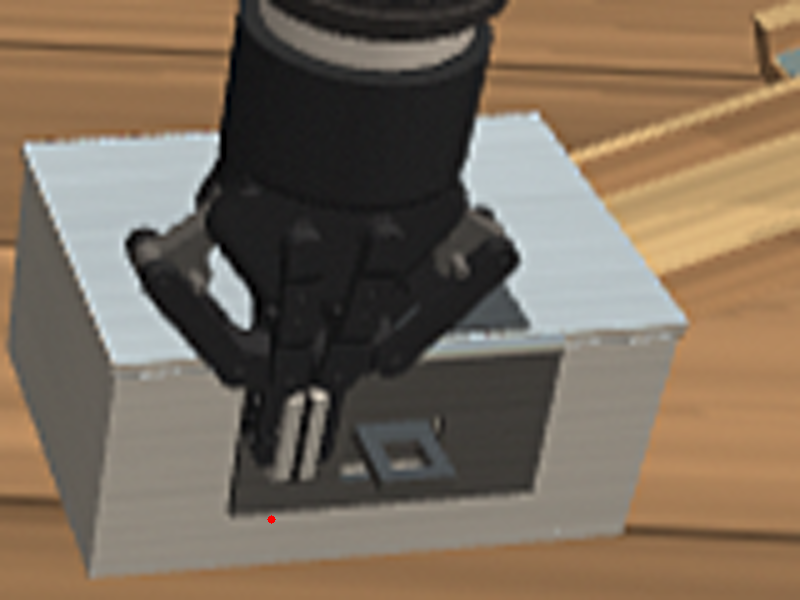

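>>> jog_arm:
  dp:
    - [0.05,0,0]
    - [0.1,0,0]
    - [0.15,0,0]
    - [0.2,0,0]
    - [0.2,0,0]
  angular:
    - [0,0,0]
    - [0,0,0]
    - [0,0,0]
    - [0,0,0]
    - [0,0,0]
  claw: [0,0,0,0,0]

```text
t: 10.0
eef_pos: [0.6372, 0.0433, 0.0373]
tool_rot: [0.003, -0.096, 0.995, -0.0]
contact_force: [9.8, 1.1, -3.5]
gripper_width: -0.003
```

```bash
python3 - <<'E'
from look import *
look('b4',(360,140),(130,130))
wp([])
E
```

```text
scene [414.  242.9]
top [221.7 186.3]
t 10.1 pos [0.6372 0.0433 0.0373] F [ 9.1  1.4 -3.5] g 0.0
ang [-0.01, 0.07, -0.04]
```

View pics/b4_scene.png

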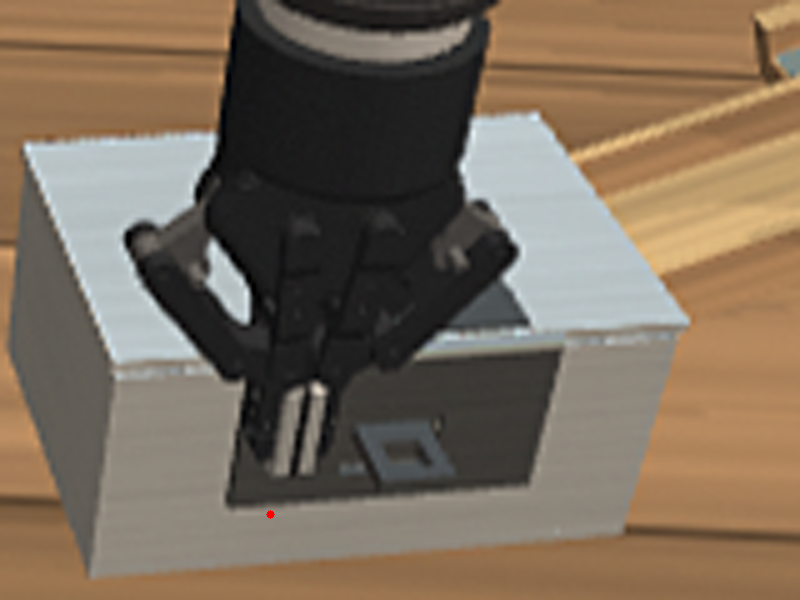

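View pics/b4_top.png

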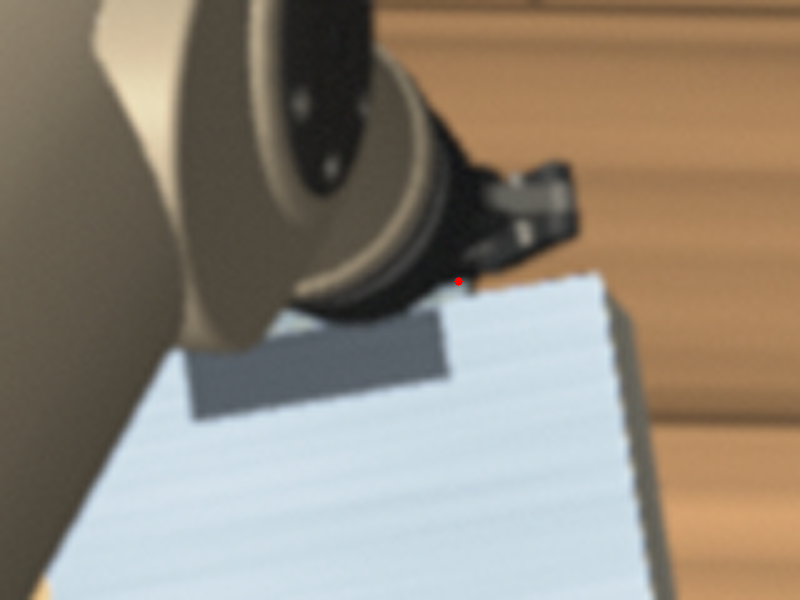

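```bash
python3 - <<'E'
from m import *
import wp
f=lambda x,y:(x/5+360-.4,y/5+140-.4)
def pl(p,X):
    o,d=ray(a,*p); s=(X-(o-wp.C)@wp.ex)/(d@wp.ex); P=o+s*d; return (P-wp.C)@wp.ey,P[2]
for p in [(228,505),(528,485),(245,388),(563,350)]: print(pl(f(*p),.0735))
for p in [(91,577),(623,537),(118,375),(686,328)]: print('box',pl(f(*p),.068))
# eye hole/outer corners at z=.063
pts=[(357,430),(433,420),(457,477),(381,487)]
W=np.array([onz(a,*f(*p),.063) for p in pts]);print(W,[((w-wp.C)@wp.ex,(w-wp.C)@wp.ey) for w in W])
h=np.array([onz(a,*f(*p),.063) for p in [(387,447),(422,441),(436,466),(400,472)]]);print('hole',h.mean(0),[((w-wp.C)@wp.ex,(w-wp.C)@wp.ey) for w in h])
print('eye pred',wp.loc(.087,0,.063))
E
```

```text
(np.float64(-0.05453899699415467), np.float64(0.0342928882033684))
(np.float64(0.05591290318509412), np.float64(0.03227936982803625))
(np.float64(-0.05557011938628367), np.float64(0.08598276636330004))
(np.float64(0.05587213773640358), np.float64(0.09220816198562642))
box (np.float64(-0.098824104670524), np.float64(0.0006039927787254706))
box (np.float64(0.10193826257526038), np.float64(-0.0017684668697496297))
box (np.float64(-0.09866410960645794), np.float64(0.09117069399541289))
box (np.float64(0.10255987346457963), np.float64(0.09348228426708094))
[[0.6195 0.0708 0.063 ]
 [0.6119 0.098  0.063 ]
 [0.6425 0.1012 0.063 ]
 [0.6497 0.0747 0.063 ]] [(np.float64(0.07256397936204136), np.float64(-0.012131195330080785)), (np.float64(0.07036453739394935), np.float64(0.016076163082640507)), (np.float64(0.1009955008251228), np.float64(0.013256879996894148)), (np.float64(0.10294979202621761), np.float64(-0.014156238487546992))]
hole [0.6326 0.0874 0.063 ] [(np.float64(0.08273940929762785), np.float64(-0.00493160590031752)), (np.float64(0.081036258242537), np.float64(0.008197565023762924)), (np.float64(0.0945502220908092), np.float64(0.008230288013474057)), (np.float64(0.09614501377542645), np.float64(-0.005077901092106956))]
eye pred [0.6313 0.0855 0.063 ]
```

>>> jog_arm:
  dp:
    - [-0.4,0,0]
    - [-1.2,0,-0.5]
    - [-1.5,0,-2]
    - [-1.5,-0.5,-4]
    - [-1.5,-1.5,-5]
  angular:
    - [0,0,0]
    - [0,0,0]
    - [0,0,0]
    - [0,0,0]
    - [0,0,0]
  claw: [0,0,0,0,40]

```text
t: 10.6
eef_pos: [0.6791, 0.0157, 0.1647]
tool_rot: [0.001, -0.098, 0.995, 0.001]
contact_force: [0.4, 0.4, 0.6]
gripper_width: 0.16
```

```bash
python3 - <<'E'
from wp import *
wp([[.5915,-.2505,.17],[.5915,-.2505,.1],[.5915,-.2505,.055]])
E
```

```text
t 10.6 pos [0.6791 0.0157 0.1647] F [0.4 0.4 0.6] g 0.16
ang [0.02, 0.03, 0.01]
[0.5915, -0.2505, 0.17] dp [5.51, -9.76, -0.24]
[0.5915, -0.2505, 0.1] dp [5.52, -9.76, 2.56]
[0.5915, -0.2505, 0.055] dp [5.52, -9.77, 4.36]
```

>>> jog_arm:
  dp:
    - [1.1,-2,-0.2]
    - [2.2,-4,-0.2]
    - [3.4,-6,-0.2]
    - [4.5,-8,-0.2]
    - [5.5,-9.7,-0.2]
  angular:
    - [0,0,0]
    - [0,0,0]
    - [0,0,0]
    - [0,0,0]
    - [0,0,0]
  claw: [40,40,40,40,40]

```text
t: 11.1
eef_pos: [0.5972, -0.2255, 0.1663]
tool_rot: [-0.001, -0.096, 0.995, 0.0]
contact_force: [1.2, -0.2, 0.6]
gripper_width: 0.466
```

>>> jog_arm:
  dp:
    - [0,0,0.2]
    - [0,0,0.6]
    - [0,0,0.8]
    - [0,0,1]
    - [0,0,1]
  angular:
    - [0,0,0]
    - [0,0,0]
    - [0,0,0]
    - [0,0,0]
    - [0,0,0]
  claw: [40,40,40,40,40]

```text
t: 11.6
eef_pos: [0.5987, -0.2219, 0.1401]
tool_rot: [-0.001, -0.097, 0.995, 0.001]
contact_force: [-0.5, 0.3, 0.4]
gripper_width: 0.472
```

```bash
python3 - <<'E'
from look import *
look('p1',(165,130),(310,150))
cam('scene','p1full')
wp([[.5915,-.2505,.17],[.5915,-.2505,.1],[.5915,-.2505,.055]])
E
```

```text
scene [261.1 173.3]
top [368.9 201.8]
t 11.75 pos [ 0.5991 -0.2231  0.1415] F [-0.4  0.9  0.5] g 0.47
ang [0.0, 0.0, -0.03]
[0.5915, -0.2505, 0.17] dp [0.51, -1.02, -1.14]
[0.5915, -0.2505, 0.1] dp [0.51, -1.02, 1.66]
[0.5915, -0.2505, 0.055] dp [0.51, -1.02, 3.46]
```

View pics/p1_scene.png

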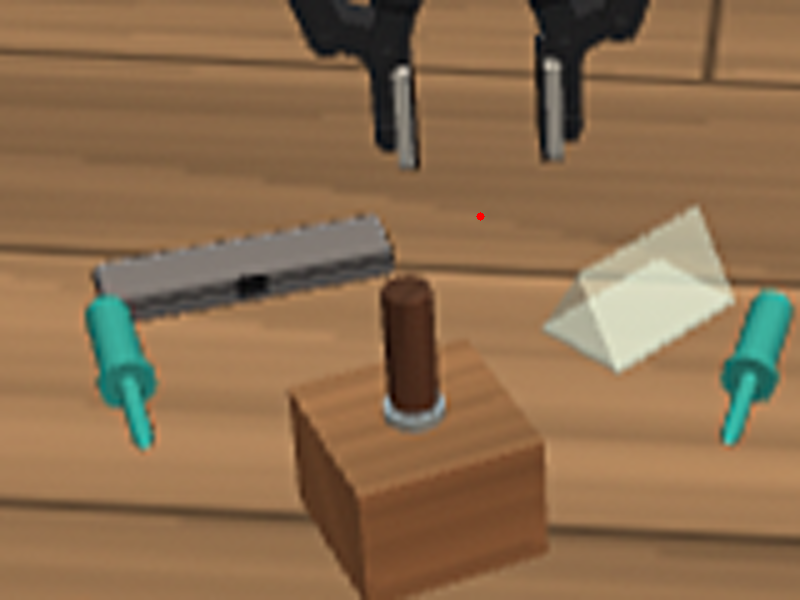

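View pics/p1_top.png

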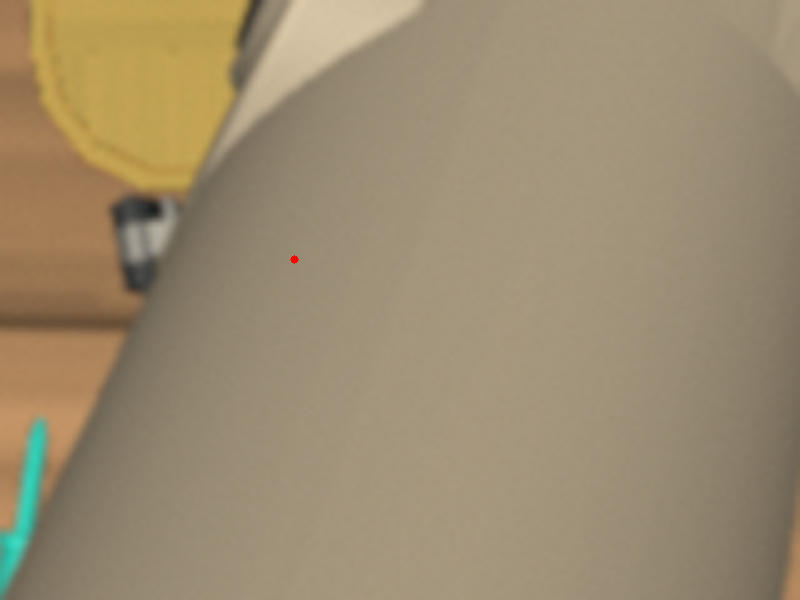

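View pics/p1full.png

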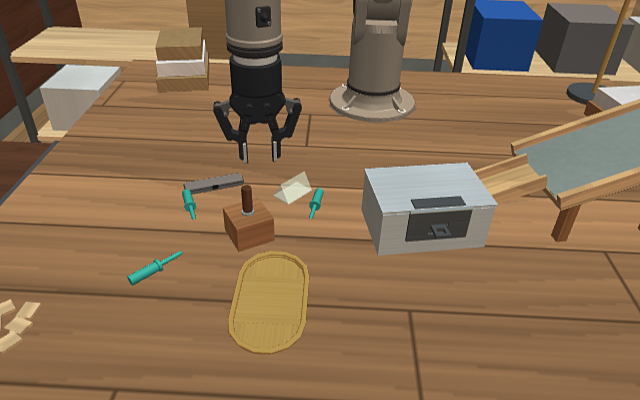

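>>> jog_arm:
  dp:
    - [0.2,-0.5,0]
    - [0.4,-1,0]
    - [0.4,-1,0.4]
    - [0.4,-1,0.8]
    - [0.4,-1,1.2]
  angular:
    - [0,0,0]
    - [0,0,0]
    - [0,0,0]
    - [0,0,0]
    - [0,0,0]
  claw: [40,40,40,40,40]

```text
t: 12.25
eef_pos: [0.5933, -0.2498, 0.11]
tool_rot: [-0.0, -0.096, 0.995, 0.0]
contact_force: [0.2, 0.7, -0.5]
gripper_width: 0.466
```

```bash
python3 - <<'E'
from look import *
look('p2',(165,130))
wp([[.594,-.2505,.07],[.594,-.2505,.055]])
E
```

```text
scene [246.9 186.4]
t 12.3 pos [ 0.5923 -0.249   0.1082] F [-0.1  0.3 -1.6] g 0.468
ang [0.03, -0.04, -0.03]
[0.594, -0.2505, 0.07] dp [-0.06, -0.07, 1.53]
[0.594, -0.2505, 0.055] dp [-0.06, -0.07, 2.13]
```

View pics/p2_scene.png

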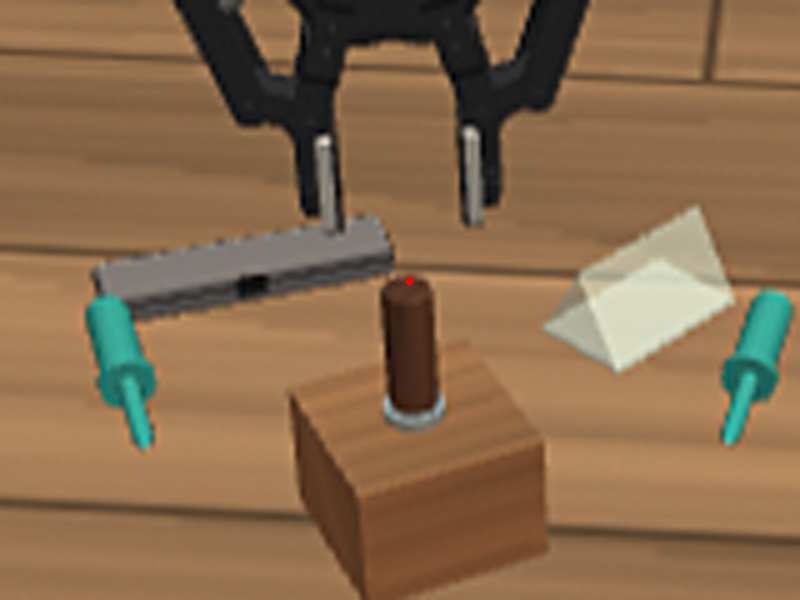

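>>> jog_arm:
  dp:
    - [-0.06,-0.07,0.5]
    - [-0.06,-0.07,1]
    - [-0.06,-0.07,1.5]
    - [-0.06,-0.07,2]
    - [-0.06,-0.07,2.1]
  angular:
    - [0,0,0]
    - [0,0,0]
    - [0,0,0]
    - [0,0,0]
    - [0,0,0]
  claw: [40,40,40,40,40]

```text
t: 12.8
eef_pos: [0.5942, -0.2511, 0.0567]
tool_rot: [-0.001, -0.096, 0.995, 0.001]
contact_force: [-0.1, -0.1, 0.8]
gripper_width: 0.468
```

```bash
python3 - <<'E'
from look import *
look('p3',(165,130))
wp([[.594,-.2505,.055]])
E
```

```text
scene [247.  210.6]
t 12.85 pos [ 0.5945 -0.2513  0.0572] F [-0.2  0.7 -0.7] g 0.471
ang [0.01, -0.03, -0.04]
[0.594, -0.2505, 0.055] dp [0.01, 0.03, 0.09]
```

View pics/p3_scene.png

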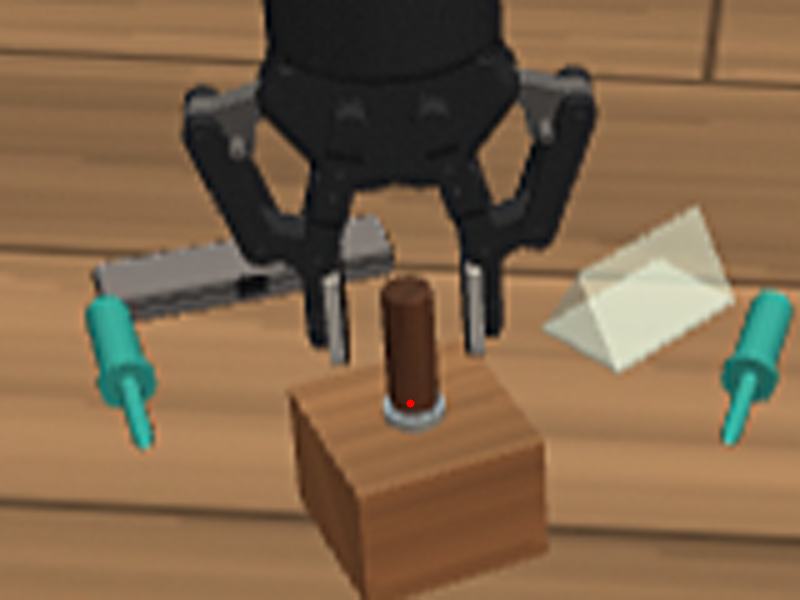

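>>> jog_arm:
  dp:
    - [0,0,0]
    - [0,0,0]
    - [0,0,0]
    - [0,0,0]
    - [0,0,0]
  angular:
    - [0,0,0]
    - [0,0,0]
    - [0,0,0]
    - [0,0,0]
    - [0,0,0]
  claw: [10,5,5,5,5]
  grip_force: 40

```text
t: 13.35
eef_pos: [0.5958, -0.2518, 0.0593]
tool_rot: [0.0, -0.096, 0.995, -0.0]
contact_force: [0.5, 0.0, 1.4]
gripper_width: 0.197
```

>>> jog_arm:
  dp:
    - [0,0,0]
    - [0,0,-0.4]
    - [0,0,-1]
    - [0,0,-2]
    - [0,0,-3]
  angular:
    - [0,0,0]
    - [0,0,0]
    - [0,0,0]
    - [0,0,0]
    - [0,0,0]
  claw: [5,5,5,5,5]

```text
t: 13.85
eef_pos: [0.5954, -0.2518, 0.1357]
tool_rot: [0.0, -0.096, 0.995, -0.0]
contact_force: [0.1, -0.5, -0.3]
gripper_width: 0.197
```

```bash
python3 - <<'E'
from look import *
look('p4',(165,110))
wp([[.634,.0866,.17]])
E
```

```text
scene [242.9 172.2]
t 13.9 pos [ 0.598  -0.2531  0.1405] F [ 1.2 -0.7  1.5] g 0.193
ang [-0.04, 0.07, -0.05]
[0.634, 0.0866, 0.17] dp [-4.01, 13.06, -1.2]
```

View pics/p4_scene.png

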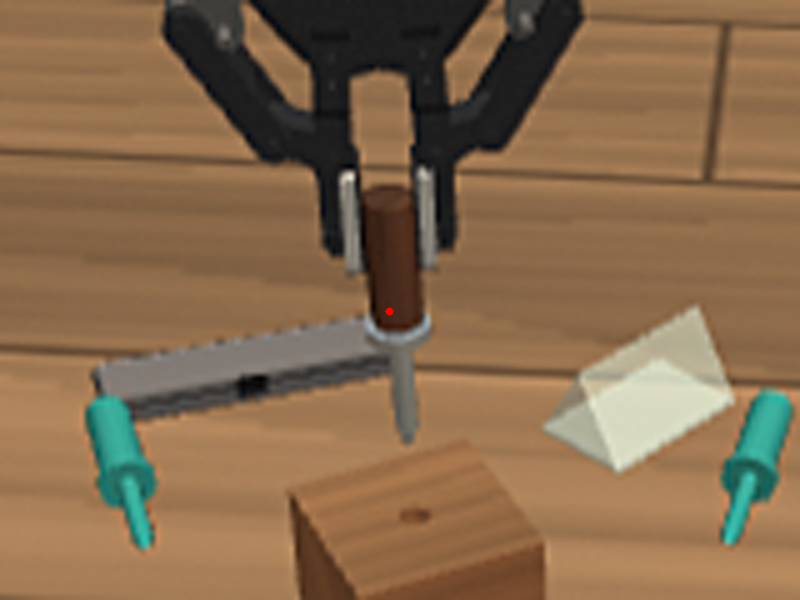

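>>> jog_arm:
  dp:
    - [0,0,-0.8]
    - [-0.4,1.4,-1.4]
    - [-0.9,3,-1.4]
    - [-1.4,4.6,-1.4]
    - [-1.9,6.2,-1.4]
  angular:
    - [0,0,0]
    - [0,0,0]
    - [0,0,0]
    - [0,0,0]
    - [0,0,0]
  claw: [5,5,5,5,5]

```text
t: 14.4
eef_pos: [0.6129, -0.0891, 0.1704]
tool_rot: [0.001, -0.096, 0.995, -0.0]
contact_force: [0.7, 0.1, -0.5]
gripper_width: 0.193
```

```bash
python3 - <<'E'
from wp import *
wp([[.635,.0856,.17]])
E
```

```text
t 14.4 pos [ 0.6129 -0.0891  0.1704] F [ 0.7  0.1 -0.5] g 0.193
ang [-0.0, 0.02, -0.05]
[0.635, 0.0856, 0.17] dp [-2.2, 6.69, 0.02]
```

>>> jog_arm:
  dp:
    - [-0.5,1.4,0]
    - [-1,2.8,0]
    - [-1.5,4.2,0]
    - [-1.9,5.5,0]
    - [-2.1,6.1,0]
  angular:
    - [0,0,0]
    - [0,0,0]
    - [0,0,0]
    - [0,0,0]
    - [0,0,0]
  claw: [5,5,5,5,5]

```text
t: 14.9
eef_pos: [0.6352, 0.0738, 0.1698]
tool_rot: [0.001, -0.098, 0.995, 0.001]
contact_force: [-0.3, 0.7, 0.7]
gripper_width: 0.194
```

>>> jog_arm:
  dp:
    - [0,0,0]
    - [0,0,0]
    - [0,0,0]
    - [0,0,0]
    - [0,0,0]
  angular:
    - [0,0,0]
    - [0,0,0]
    - [0,0,0]
    - [0,0,0]
    - [0,0,0]
  claw: [5,5,5,5,5]

```text
t: 15.4
eef_pos: [0.6349, 0.0677, 0.169]
tool_rot: [-0.0, -0.095, 0.995, -0.0]
contact_force: [-0.3, -0.1, -0.4]
gripper_width: 0.195
```

```bash
python3 - <<'E'
from look import *
look('q1',(370,130),(130,130))
wp([[.635,.0856,.17]])
E
```

```text
scene [441.4 179.1]
top [187.9 174.1]
t 15.5 pos [0.6349 0.0684 0.1689] F [ 0.2 -0.3 -0.9] g 0.194
ang [-0.0, -0.0, -0.05]
[0.635, 0.0856, 0.17] dp [-0.13, 0.67, -0.04]
```

View pics/q1_scene.png

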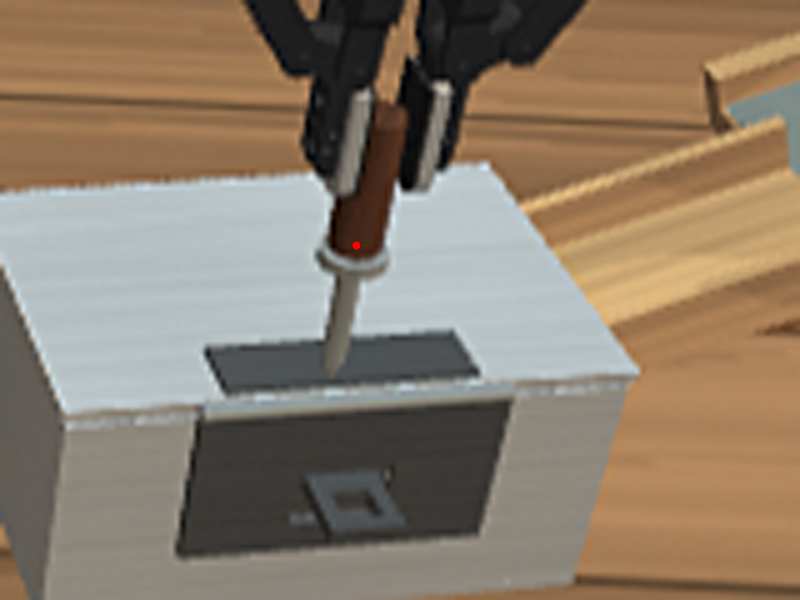

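View pics/q1_top.png

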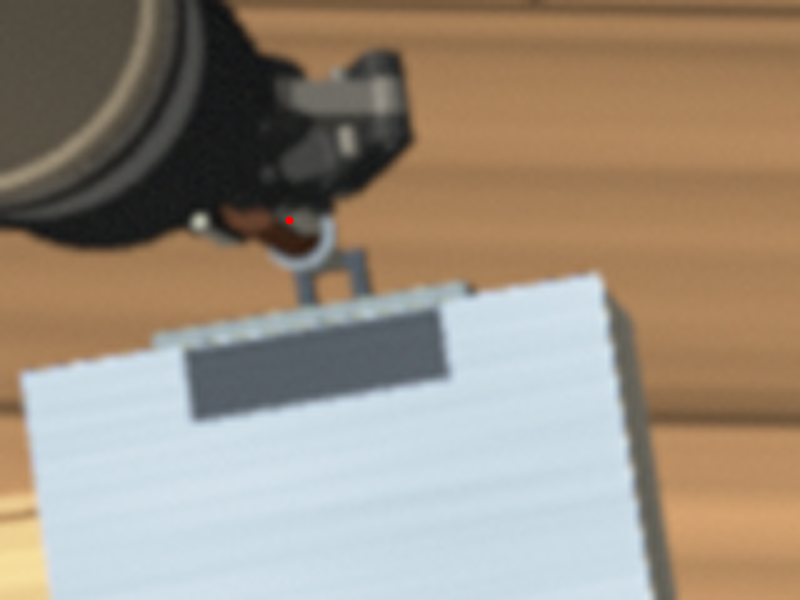

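```bash
python3 - <<'E'
from m import *
f=lambda x,y:(x/5+370-.4,y/5+130-.4)
g=lambda x,y:(x/5+130-.4,y/5+130-.4)
print('collar',tri(a,f(352,258),b,g(299,240)),onz(a,*f(352,258),.164),onz(b,*g(299,240),.164))
print('foot',onz(a,*f(335,375),.117),'top',onz(a,*f(393,115),.217))
# eye
for z in (.063,): print('eye hole scene',np.mean([onz(a,*f(*p),z) for p in [(335,495),(368,490),(381,512),(350,519)]],0),'outer',[onz(a,*f(*p),z) for p in [(305,478),(378,470),(404,525),(330,536)]])
print('top: hole sides', onz(b,*g(318,280),.063),onz(b,*g(352,275),.063),'outer right',onz(b,*g(362,250),.063),onz(b,*g(372,292),.063),'left',onz(b,*g(297,275),.063))
E
python3 - <<'E'
import cv2
i=cv2.imread('pics/q1_top.png')[200:320,220:420]
cv2.imwrite('pics/q1tz.png',cv2.resize(i,None,fx=4,fy=4))
E
```

```text
collar (array([0.6305, 0.0678, 0.162 ]), np.float64(2.6523249696664353e-05)) [0.6335 0.067  0.164 ] [0.6301 0.0672 0.164 ]
foot [0.632  0.0697 0.117 ] top [0.6344 0.0703 0.217 ]
eye hole scene [0.6313 0.0866 0.063 ] outer [array([0.6185, 0.0703, 0.063 ]), array([0.612 , 0.0963, 0.063 ]), array([0.6415, 0.1004, 0.063 ]), array([0.6492, 0.0744, 0.063 ])]
top: hole sides [0.6334 0.0898 0.063 ] [0.6355 0.0775 0.063 ] outer right [0.6449 0.0743 0.063 ] [0.6293 0.0698 0.063 ] left [0.6352 0.0976 0.063 ]
```

View pics/q1tz.png

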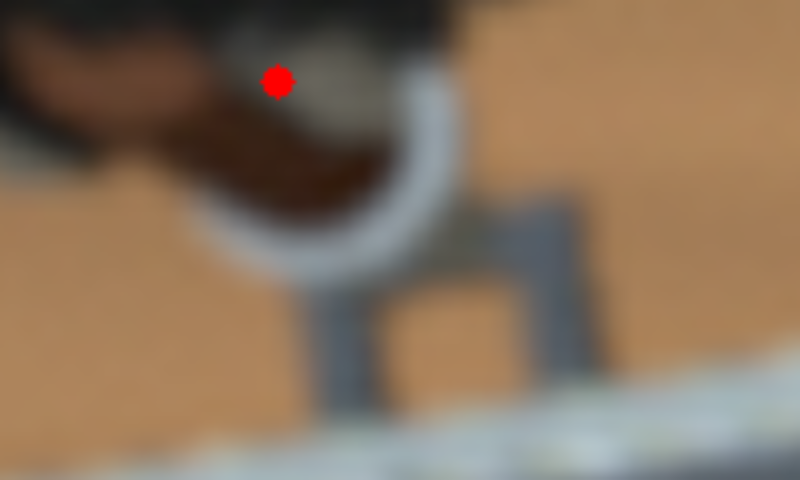

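>>> jog_arm:
  dp:
    - [-0.06,0.35,0]
    - [-0.12,0.69,0]
    - [-0.12,0.69,0.5]
    - [-0.12,0.69,1]
    - [-0.12,0.69,1.6]
  angular:
    - [0,0,0]
    - [0,0,0]
    - [0,0,0]
    - [0,0,0]
    - [0,0,0]
  claw: [5,5,5,5,5]

```text
t: 16.0
eef_pos: [0.6343, 0.0866, 0.1274]
tool_rot: [-0.0, -0.096, 0.995, -0.0]
contact_force: [0.3, 0.5, -0.6]
gripper_width: 0.188
```

>>> jog_arm:
  dp:
    - [0,0,0]
    - [0,0,0]
    - [0,0,0]
    - [0,0,0]
    - [0,0,0]
  angular:
    - [0,0,0]
    - [0,0,0]
    - [0,0,0]
    - [0,0,0]
    - [0,0,0]
  claw: [5,5,5,5,5]

```text
t: 16.5
eef_pos: [0.635, 0.0867, 0.1295]
tool_rot: [0.001, -0.096, 0.995, 0.0]
contact_force: [0.6, -0.1, -0.6]
gripper_width: 0.194
```

```bash
python3 - <<'E'
from look import *
look('q2',(370,150),(130,130))
wp([[.6345,.086,.07]])
E
```

```text
scene [448.7 200. ]
top [183.9 178.4]
t 16.6 pos [0.6348 0.0868 0.1293] F [ 0.6 -0.2 -1.2] g 0.195
ang [0.0, 0.01, -0.04]
[0.6345, 0.086, 0.07] dp [0.02, -0.03, 2.37]
```

View pics/q2_scene.png

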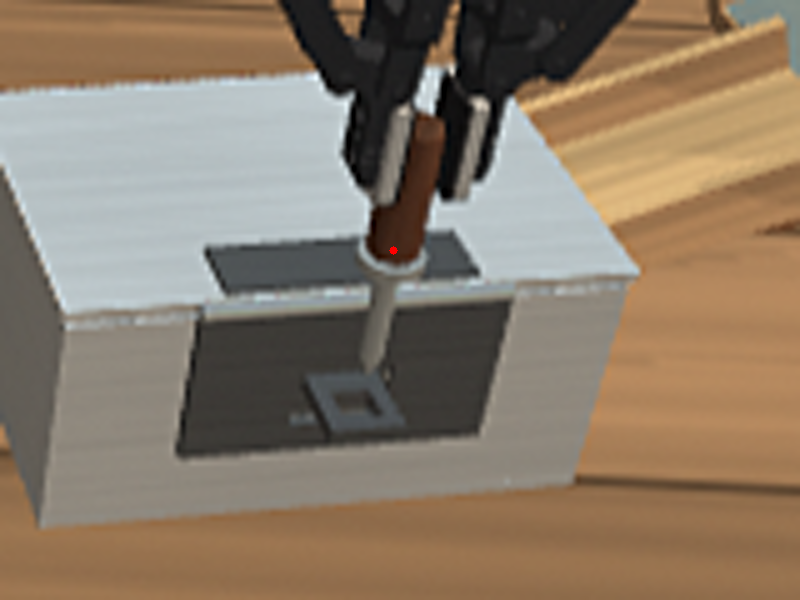

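View pics/q2_top.png

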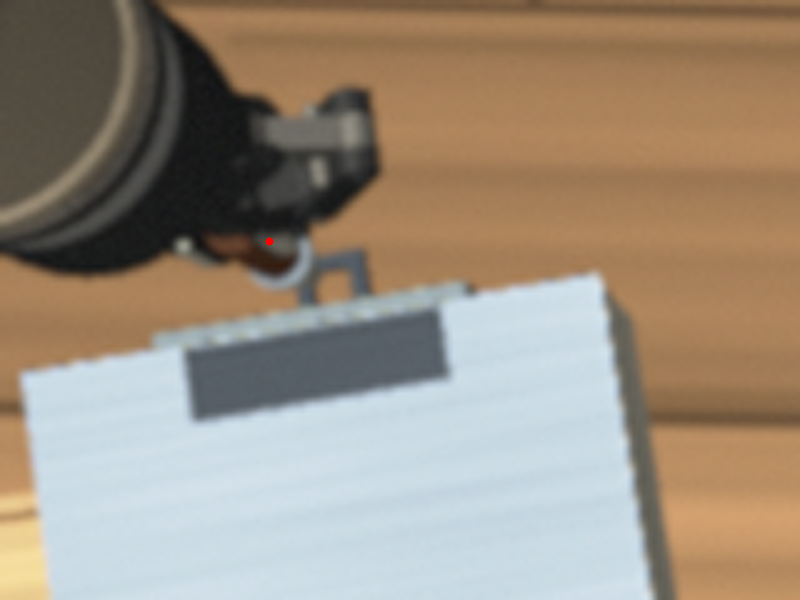

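```bash
python3 - <<'E'
from m import *
f=lambda x,y:(x/5+370-.4,y/5+150-.4)
g=lambda x,y:(x/5+130-.4,y/5+130-.4)
print('collar',tri(a,f(391,256),b,g(276,255)),onz(a,*f(391,256),.124),onz(b,*g(276,255),.124))
print('foot',onz(a,*f(371,370),.0772),'top',onz(a,*f(429,121),.177))
print('eye',np.mean([onz(a,*f(*p),.063) for p in [(335,395),(368,389),(382,412),(350,418)]],0))
E
```

```text
collar (array([0.6318, 0.0863, 0.1255]), np.float64(0.00019737425693891865)) [0.6296 0.0871 0.124 ] [0.632  0.0867 0.124 ]
foot [0.6305 0.0885 0.0772] top [0.6302 0.0894 0.177 ]
eye [0.6311 0.0868 0.063 ]
```

>>> jog_arm:
  dp:
    - [0,-0.05,0]
    - [0,-0.05,0.2]
    - [0,-0.05,0.4]
    - [0,-0.05,0.6]
    - [0,-0.05,0.8]
  angular:
    - [0,0,0]
    - [0,0,0]
    - [0,0,0]
    - [0,0,0]
    - [0,0,0]
  claw: [5,5,5,5,5]

```text
t: 17.1
eef_pos: [0.6346, 0.0855, 0.1081]
tool_rot: [-0.0, -0.096, 0.995, -0.0]
contact_force: [0.7, -0.1, 0.3]
gripper_width: 0.192
```

```bash
python3 - <<'E'
from look import *
look('q3',(370,150))
wp([])
E
```

```text
scene [445.5 210.6]
t 17.15 pos [0.6341 0.0855 0.1073] F [-0.5  0.5 -0.4] g 0.194
ang [-0.0, -0.02, -0.04]
```

View pics/q3_scene.png

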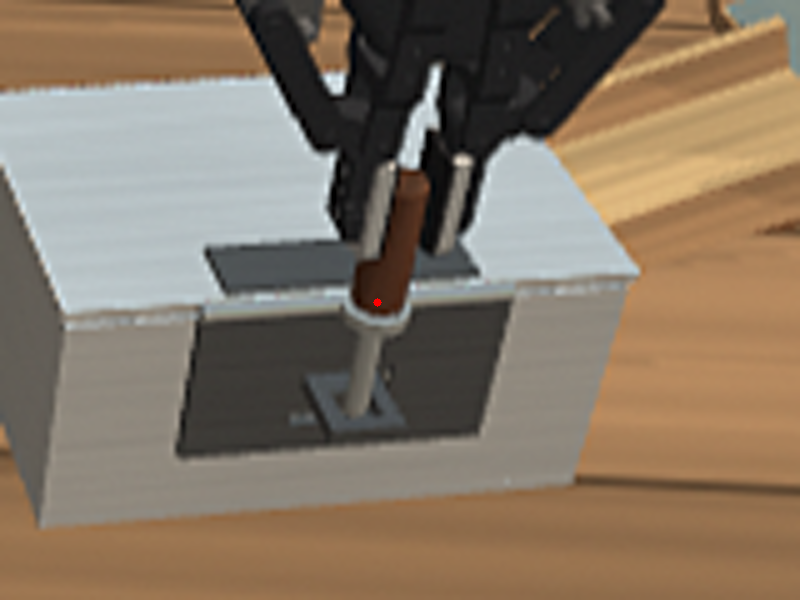

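>>> jog_arm:
  dp:
    - [0,0,0.2]
    - [0,0,0.4]
    - [0,0,0.6]
    - [0,0,0.8]
    - [0,0,0.9]
  angular:
    - [0,0,0]
    - [0,0,0]
    - [0,0,0]
    - [0,0,0]
    - [0,0,0]
  claw: [5,5,5,5,5]

```text
t: 17.65
eef_pos: [0.6345, 0.0855, 0.0857]
tool_rot: [-0.0, -0.096, 0.995, -0.0]
contact_force: [0.5, 0.4, -0.3]
gripper_width: 0.195
```

```bash
python3 - <<'E'
from look import *
look('q4',(370,150),(130,130))
wp([])
E
```

```text
scene [443.2 221.1]
top [192. 183.]
t 17.75 pos [0.6345 0.0855 0.0859] F [ 0.4 -0.3 -0.8] g 0.195
ang [-0.0, -0.01, -0.04]
```

View pics/q4_scene.png

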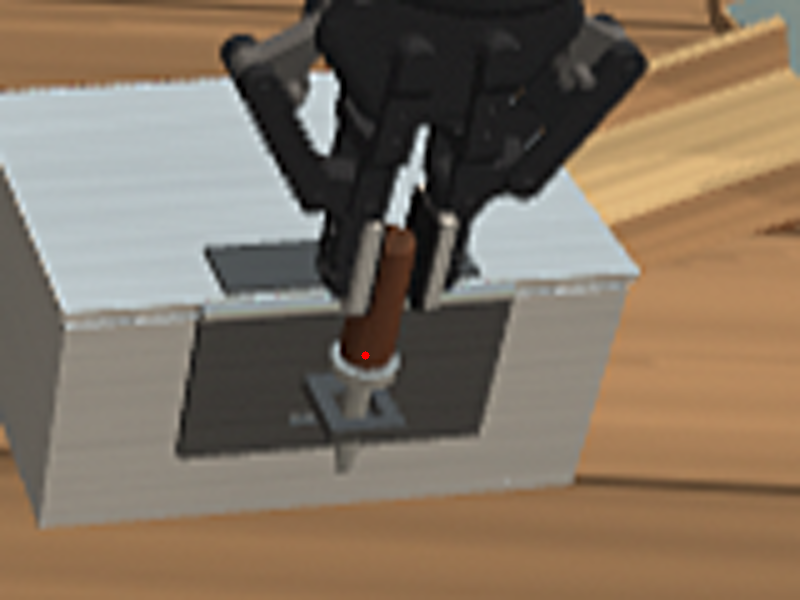

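View pics/q4_top.png

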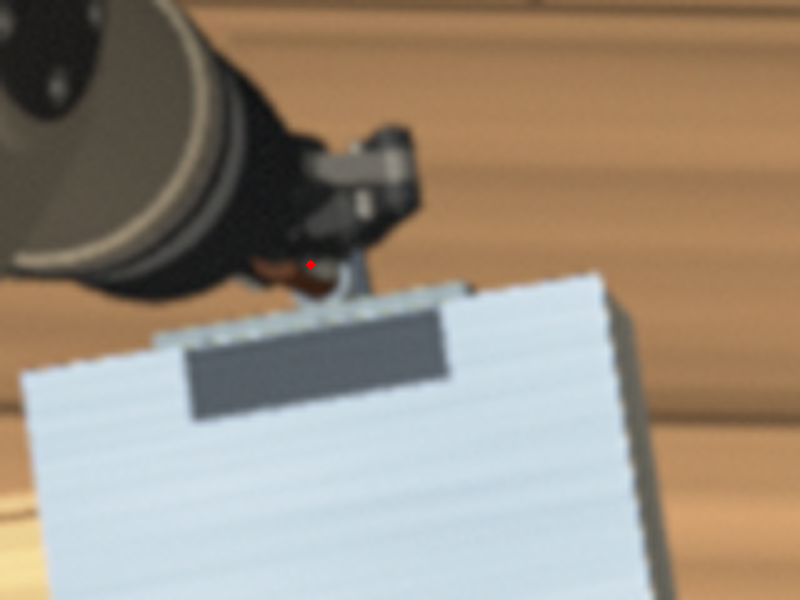

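>>> jog_arm:
  dp:
    - [0,0,0.15]
    - [0,0,0.3]
    - [0,0,0.4]
    - [0,0,0.5]
    - [0,0,0.55]
  angular:
    - [0,0,0]
    - [0,0,0]
    - [0,0,0]
    - [0,0,0]
    - [0,0,0]
  claw: [5,5,5,5,5]

```text
t: 18.25
eef_pos: [0.6347, 0.0855, 0.0723]
tool_rot: [-0.0, -0.096, 0.995, -0.0]
contact_force: [0.6, -0.5, -0.3]
gripper_width: 0.194
```

```bash
python3 - <<'E'
from look import *
look('q5',(370,150))
wp([])
E
```

```text
scene [441.8 227.4]
t 18.3 pos [0.6346 0.0855 0.0722] F [ 0.3 -0.1 -1. ] g 0.195
ang [0.0, -0.01, -0.04]
```

View pics/q5_scene.png

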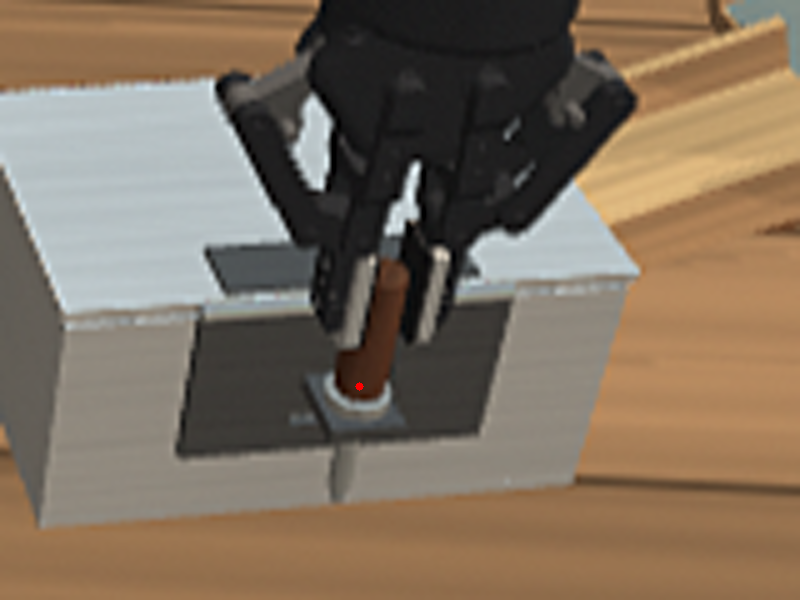

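Nearly seated (about 2 mm left, expected seat reading ~0.070).

>>> jog_arm:
  dp:
    - [0,0,0.03]
    - [0,0,0.06]
    - [0,0,0.09]
    - [0,0,0.11]
    - [0,0,0.11]
  angular:
    - [0,0,0]
    - [0,0,0]
    - [0,0,0]
    - [0,0,0]
    - [0,0,0]
  claw: [5,5,5,5,5]

```text
t: 18.8
eef_pos: [0.635, 0.0856, 0.0703]
tool_rot: [0.0, -0.096, 0.995, 0.0]
contact_force: [-0.5, -0.2, 3.3]
gripper_width: 0.192
```

>>> jog_arm:
  dp:
    - [0,0,0]
    - [0,0,0]
    - [0,0,0]
    - [0,0,0]
    - [0,0,0]
  angular:
    - [0,0,0]
    - [0,0,0]
    - [0,0,0]
    - [0,0,0]
    - [0,0,0]
  claw: [20,24,30,40,40]

```text
t: 19.3
eef_pos: [0.6348, 0.0855, 0.0698]
tool_rot: [-0.0, -0.096, 0.995, -0.0]
contact_force: [0.9, 0.8, -0.4]
gripper_width: 0.464
```

```bash
python3 - <<'E'
from look import *
look('q6',(370,150))
wp([])
E
```

```text
scene [441.6 228.5]
t 19.35 pos [0.6348 0.0855 0.0698] F [0.  0.6 0.3] g 0.464
ang [0.0, -0.0, -0.04]
```

View pics/q6_scene.png

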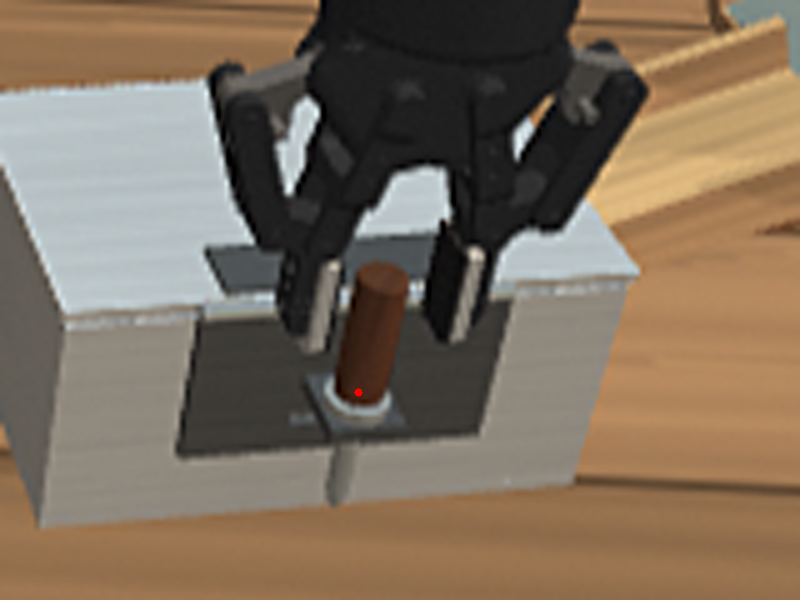

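Released and clear on both sides. Lift straight up and away.

>>> jog_arm:
  dp:
    - [0,0,-0.6]
    - [0,0,-1.5]
    - [0,0,-3]
    - [0,0,-4.5]
    - [0,0,-6]
  angular:
    - [0,0,0]
    - [0,0,0]
    - [0,0,0]
    - [0,0,0]
    - [0,0,0]
  claw: [40,40,40,40,40]

```text
t: 19.85
eef_pos: [0.6348, 0.0853, 0.2226]
tool_rot: [0.0, -0.096, 0.995, 0.0]
contact_force: [0.6, 1.1, 0.7]
gripper_width: 0.467
```

>>> jog_arm:
  dp:
    - [0.4,-1.5,-0.5]
    - [0.8,-3,-1]
    - [1.2,-4.5,-1]
    - [1.6,-6,-1]
    - [1.6,-6,-1]
  angular:
    - [0,0,0]
    - [0,0,0]
    - [0,0,0]
    - [0,0,0]
    - [0,0,0]
  claw: [40,40,40,40,40]

```text
t: 20.35
eef_pos: [0.6231, -0.0777, 0.2469]
tool_rot: [0.001, -0.091, 0.996, -0.002]
contact_force: [0.7, -0.8, 1.0]
gripper_width: 0.467
```

```bash
python3 - <<'E'
from look import *
look('z1',(370,150),(130,130))
cam('scene','zf');wp([])
E
```

```text
scene [354.5 127.7]
top [270.8 172.9]
t 20.5 pos [ 0.6243 -0.0689  0.2457] F [-0.1  0.7  0.3] g 0.468
ang [0.01, 0.01, -0.04]
```

View pics/z1_scene.png

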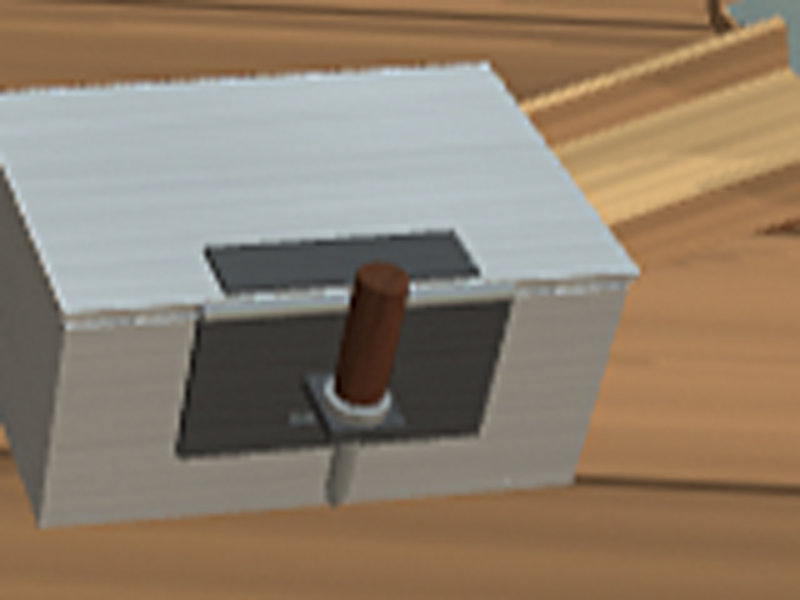

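View pics/z1_top.png

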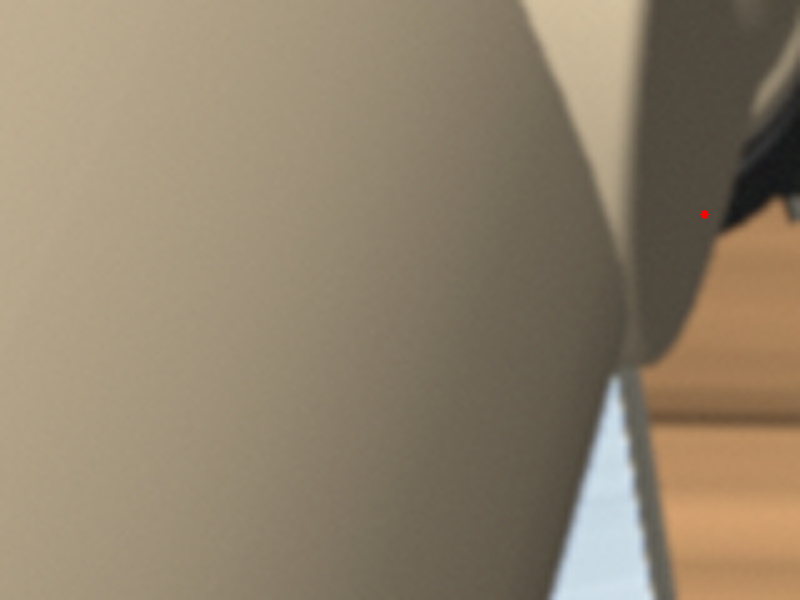

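View pics/zf.png

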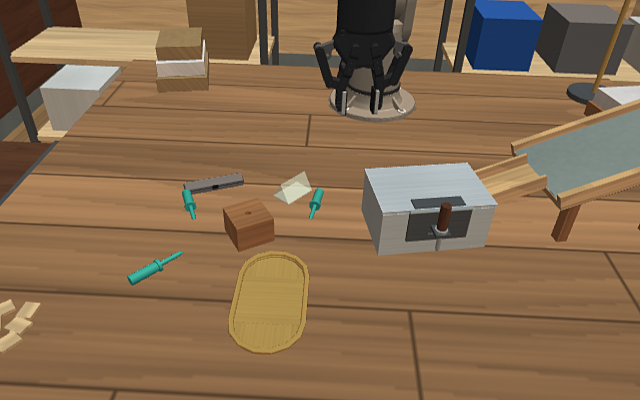

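```bash
python3 - <<'E'
from m import *
import wp
f=lambda x,y:(x/5+370-.4,y/5+150-.4)
def pl(p,X):
    o,d=ray(a,*p); s=(X-(o-wp.C)@wp.ex)/(d@wp.ex); P=o+s*d; return np.round([(P-wp.C)@wp.ey,P[2]],4)
print('hasp bottom',pl(f(178,457),.0735),pl(f(480,435),.0735),'lid',pl(f(64,315),.069),pl(f(638,272),.069))
print('collar',onz(a,*f(358,400),.068)-wp.loc(.087,0,.068))
E
```

```text
hasp bottom [-0.0544  0.0334] [0.0567 0.0322] lid [-0.1009  0.0963] [0.102  0.0968]
collar [ 0.0041 -0.0005 -0.    ]
```

Lid top measures 96–97 mm, the hasp edge 32–33 mm (home is 32) and the collar is on the eye, so I'm handing in.

```bash
python3 -c "
from station import *
print(hand_in())"
```

```text
the job is handed in; nothing more can be done
None
```

The tin box is locked up and the job is handed in at about 20.5 s, well inside the 67 s limit. I pressed the lid shut, swung the hasp down over the staple, then put the dark-handled pin through the eye and let go.

**Last checks, from the scene camera:**
- **Lid:** the top of its front edge measures 96–97 mm, against 97 mm when shut. I had pressed it with about 8 N.
- **Hasp:** its free edge is 32–33 mm above the table, against 32 mm when home. I had pushed it with about 9 N.
- **Pin:** it stands through the eye with its collar on it. I felt about 3 N of contact as it seated, and it stayed put after release.
- **Bystanders:** the tray, case and prism look unmoved. I did not measure them.
- **Robot:** it is touching nothing.

**What disagreed:**
- **Fingertip height:** the real fingertips sat about 20–24 mm higher than the reported tool position. I corrected for this using contact and the camera.
- **Eye position:** the two views differed by about 2 mm, which the hole's clearance allowed.
- **Collar position:** the final picture put the collar about 4 mm forward of where I had computed the eye. That is slightly more than the 3 mm of play in the hole, so part of it is measurement error.
- **Top view:** the arm blocked it at the end, so the last checks rest on the scene camera alone.
- **Turquoise look-alikes:** all three toppled during the first moves, before I had touched anything.

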